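# Clear the sole press and lock it shut

### The job

Someone left a child's wooden shoe last standing in the sole press. Lift it out and stand it gently on the cork mat, then swing the press bar all the way down and lock it by pushing the loose pin through the holes in both ears from the robot's side, fully home until its handle is up against the ear. Leave the brush, the tin and the jar where they are.

Things in the scene. Friction and masses are not known exactly. Their poses are not given: they have to be found in the camera images.
- press: Sole press fixed to the bench: green base 110 (x) by 320 (y) by 12 mm with a dark steel bed, 100 by 165 mm, centred at y = +15, flat top 30 mm above the bench. Origin: on the bench under it; z up, x roughly away from the robot, y along the closed bar towards the hinge posts (70 mm high, at y = +120). Near its other end (y = -95) stand two upright steel ears with holes, tops 103 mm up.
- bar (a joint): Press bar, flat steel, 22 mm wide, 12 thick, rubber pad beneath, hinged about press x at y = +120, z = 56 mm. In rad: 0 = fully down on its stop (level between the ears, top 62 mm above the bench), about 1.57 = upright. Starts nearly upright. Stiff hinge: stays where left, 1 to 4 N at the grip moves it. The last in the press or the pin in the ears stops it coming down.
- bar_grip (a point): Centre of the round wooden cross grip on the bar's free end: 22 mm diameter, 44 mm long along press x (pinched on its flat end faces it can turn between the fingers), 270 mm from the hinge line. At joint value q it is at x = 0, y = 120 - 270 cos q, z = 56 + 270 sin q mm in the press frame.
- near_hole (a point): Centre of the hole in the ear nearer the robot, on its outer face: press x = -23, y = -95, z = 78 mm; axes as the press. Ears are 6 mm thick, 28 wide (y); the far ear's outer face is 46 mm further along +x. Both have a 15 mm round hole, axis along x. The pin goes in here towards +x, passing over the closed bar.
- last: Child's wooden shoe last (foot form), 125 mm long, 54 wide, 92 high, 0.25 kg, standing on its flat sole on the press bed along the bar, toe to the hinge. Origin: on its sole at mid-length; x to the toe, y across, z up. Take it by the ankle stub: flat-sided, x from -55 to -5, 34 mm wide (y), sides clear from z = 50 to 92; the foot below is 42 to 54 wide.
- last_stub (a point): Grip point in the middle of the last's ankle stub, at x = -30, y = 0, z = 76 mm in the last's frame.
- mat: Cork mat fixed to the bench, 130 (x) by 190 (y) by 4 mm, to the right of the press. Origin: centre of its underside, z up.
- pin: Locking pin lying on the bench: black square handle 44 mm long, 24 wide, 24 high, with a steel rod, 10 mm diameter, sticking 75 mm out of the middle of one end, its last 8 mm tapered to 4 mm. 0.12 kg, balanced 11 mm in front of the handle's middle. Origin: centre of the handle's underside; x along the rod to its tip, rod axis 12 mm above the underside.
- pin_tip (a point): Tip of the pin's rod, at x = 97, y = 0, z = 12 mm in the pin's frame. With the pin fully home it is 52 mm along +x in the press frame.
- brush: Bystander: wooden shoe brush 140 by 45 by 38 mm, bristles down. Origin: centre of its underside, x along it. The brush and the pin may change places.
- tin: Bystander: flat round shoe-polish tin, 72 mm across, 23 mm high. Origin: centre of its underside.
- jar: Bystander: amber glue jar with a white cap, 60 mm across, 80 mm high. Origin: centre of its underside.
There are look-alikes about, which are no part of the job. What is shaped like the pin but pink is not meant.

How it is judged:
By the outcome, as a careful person would: the job done as asked, in the order asked, and still so for the second after the job is handed in, with the robot touching nothing.
It also fails if it takes over 72 s, if anything falls off the work surface, if the arm or the gripper's body presses on something with over 40 N, if the wrist force passes 120 N, or if a joint passes its speed limit or range.

### The arm

A 6-joint arm with a two-finger parallel gripper is mounted at the origin on the work surface. World frame = base frame: x ahead of the robot, y to its left, z up, the work surface at z = 0. Lengths are in m, angles in rad, forces in N, time in s.
With the tool pointing down it reaches from about 0.325 to 0.85 m from the base axis. Payload 15.5 kg.
Tool frame: the origin (TCP) lies at the very end of the fingers, on their centre line; the grasp point (between the pads) lies 19 mm behind it; z points along the fingers, y is the direction in which the jaws open and shut (so a half turn about z gives the same grasp; the last joint's range is limited). The gripper opens to 91 mm and grips with 3 to 60 N. Pads are 32 mm wide; open, the fingers measure 118 mm over their backs; the gripper's body (76 mm by 178 mm) begins 60 mm behind the grasp point.
Start: joints at [1.155, 0.494, 1.345, -0, 1.302, -0.096], TCP at [0.197, 0.593, 0.214] pointing down, gripper open.
Joint ranges: [-2.91, 2.91], [-0.82, 2.16], [0.22, 2.67], [-1.22, 4.37], [0.12, 2.79], [-3.08, 3.08]. Speed limits (rad/s): [1.89, 1.89, 2.57, 3.01, 3.01, 3.01].

### API

Orientations are given as [roll, pitch, yaw] about the fixed x, y, z axes, in that order (R = Rz(yaw) Ry(pitch) Rx(roll)).
In Python, from rig import manip, get_image, camera_info, spotter gives the robot as it stands.
- The arm moves only by the tool jog_arm, never from a script. Its argument "targets" is a list of rows, each an object with "xyz": the shift along the tool's x, y, z in cm, a list of three; "angular": the turn, a rotation vector about the tool's x, y, z in degrees, a list of three; "grip": the opening in per cent of the stroke, from 0 (shut) to 100 (fully open). A call has 1 to 20 rows; each row shifts and turns the commanded pose from where the row before left it, along the tool's axes as they then stand; what a row does not reach is not made up. A row lasts 1/12 s, in which the tool goes at most 41.7 mm and 7.16 degrees, less where a joint would pass 70% of its speed; a pose out of reach is approached as far as the arm can. A call is refused whole if a number of a shift passes 4.17 or a number of a turn 7.16, either way. A call with a gripper value outside its range is refused whole. The fingers move at their own pace and stop on an object; "force" is the grip in N (left out, the last holds). Time passes only in rows, so rows that do not move let the fingers close. It gives the time, the measured TCP pose, the force and the opening at its end, in the units of the state.
- manip.get_obs(): the state, without advancing time (a new reading comes with each control period).
- get_image(name): name is "scene" or "side" or "wrist"; returns the picture (420x560x3 uint8, blue, green, red); there is no depth.
- camera_info(name): a dict with "fovy" (degrees; the focal length in pixels is half the picture's height over the tangent of half this angle, whatever the lens; pixels are square), "cx", "cy" (the principal point, pixels), "origin" and "attitude" of the camera in the world; the wrist camera has in their place "tool_from_camera" (4x4, takes a point from camera to tool coordinates, whose origin is the TCP and whose axes are the flange's). Camera axes: x right, y down, z forward; pixel columns grow to the right and rows downward; lengths in m; the calibration is good to about 2 mm. A picture is of the moment at which its call begins: read the wrist's pose just before it. camera_info takes no time and is no camera call.
- manip.hand_in(): hands the job in, once; it reports no verdict.
Trained networks look in the newest picture that a camera, given by its name, has taken for a name from the list of things; names that differ only in an ending like _2 or _b are one class to them, and where a whole thing is asked for, a point or a joint stands for the part that bears it (a point fixed in the world has none). Each returns a list of dicts, best first, with "conf" (0 to 1); they miss things now and then, are a little off and sometimes report something else, mostly with a low value. They report only what shows in the picture. A call takes as long as a camera call. They do not tell look-alikes from the thing itself.
- spotter.trace(camera, name): "pixels" (420x560 bool, what is visible of it) and "uv" ([column, row] in pixels, amid what is visible of it).
The state is a dict: "time": time; "q": joint angles; "joint_velocities": joint speeds; "effort": joint torques, N m; "eef_pos": TCP position; "ee_rot": TCP orientation; "force": force on the tool from outside, world axes, zero at the start; "torque": the same for the moment, N m; "opening": finger opening in m.
Only numpy, scipy, OpenCV 4.12 (cv2) and the standard library are available. Lean on these libraries where they do the work, as an engineer would, in place of code of your own. Each camera call takes 0.05 s, during which the arm holds its last target. There are 200 camera calls.

## Working session

There is one attempt and no reset: what is moved stays moved. The work goes in short steps, Python scripts to look and compute and a tool call to move; the robot and the scene stay as the last step left them, time stands still between calls to the robot, and variables do not carry over. Pictures are saved under pics/ and viewed, about 8 in all and at most 12, crops included, and the job is handed in when it is done.

Besides the shell and the picture viewer there is one more tool, called after "Call:" as name(argument=value, ...) on one line, values as JSON. jog_arm: Moves the arm, as the interface text tells. Its arguments: {"type":"object","properties":{"targets":{"type":"array"},"force":{"type":"number"}},"required":["targets"]}

```bash
mkdir -p pics; ls
python3 - <<'E'
from rig import manip, get_image, camera_info, spotter
import cv2, numpy as np
o=manip.get_obs(); print({k:np.round(v,3) for k,v in o.items()})
for c in ("scene","side","wrist"):
    im=get_image(c); cv2.imwrite(f"pics/{c}0.png",im); print(c,camera_info(c))
    for n in ("press","bar","bar_grip","near_hole","last","mat","pin","brush","tin","jar"):
        try: print(n,[(round(d["conf"],2),np.round(d["uv"]).tolist(),int(d["pixels"].sum())) for d in spotter.trace(c,n)])
        except Exception as e: print(n,e)
a=cv2.imread("pics/scene0.png");b=cv2.imread("pics/side0.png")
E
```

```text
pics
{'time': np.float64(0.0), 'q': array([ 1.154,  0.494,  1.346, -0.   ,  1.303, -0.095]), 'joint_velocities': array([-0.001,  0.   ,  0.001,  0.001, -0.001, -0.001]), 'effort': array([ 7.0000e-03, -8.7882e+01, -3.8186e+01,  7.1000e-02,  5.3000e-02,
       -0.0000e+00]), 'eef_pos': array([0.197, 0.593, 0.213]), 'ee_rot': array([-3.14 , -0.   ,  2.821]), 'force': array([0.236, 0.219, 0.602]), 'torque': array([-0.001, -0.007, -0.031]), 'opening': np.float64(0.091)}
scene {'fovy': 52.820007254497085, 'cx': 289.89567898165234, 'cy': 211.94512925246687, 'origin': array([1.17435891, 0.57540133, 0.98775737]), 'attitude': array([-2.32313728,  0.00255531,  2.28018792])}
press [(0.84, [297.0, 268.0], 3767)]
bar [(0.68, [307.0, 251.0], 822), (0.3, [299.0, 268.0], 3727)]
bar_grip [(0.7, [305.0, 248.0], 963)]
near_hole [(0.58, [299.0, 272.0], 3707)]
last [(0.59, [279.0, 264.0], 1058)]
mat [(0.6, [210.0, 230.0], 1725)]
pin []
brush [(0.98, [291.0, 220.0], 478), (0.3, [308.0, 246.0], 926)]
tin [(0.63, [371.0, 274.0], 459), (0.38, [414.0, 317.0], 715)]
jar [(0.81, [412.0, 317.0], 696)]
side {'fovy
[... 643 characters left out ...]
39.0], 886), (0.42, [308.0, 183.0], 852)]
tin [(0.64, [283.0, 323.0], 401), (0.63, [238.0, 120.0], 518), (0.61, [228.0, 168.0], 404)]
jar [(0.73, [238.0, 120.0], 498)]
wrist {'fovy': 60.24973372879724, 'cx': 277.0251650197544, 'cy': 210.60599440538388, 'tool_from_camera': array([[ 3.63061561e-04, -9.62816573e-01, -2.70155723e-01,
         7.66065631e-02],
       [ 9.99999885e-01,  4.34203145e-04, -2.03573199e-04,
         1.44653069e-04],
       [ 3.13306115e-04, -2.70155618e-01,  9.62816620e-01,
        -1.70247760e-01],
       [ 0.00000000e+00,  0.00000000e+00,  0.00000000e+00,
         1.00000000e+00]])}
press []
bar []
bar_grip []
near_hole []
last []
mat []
pin []
brush []
tin []
jar []
```

View pics/scene0.png

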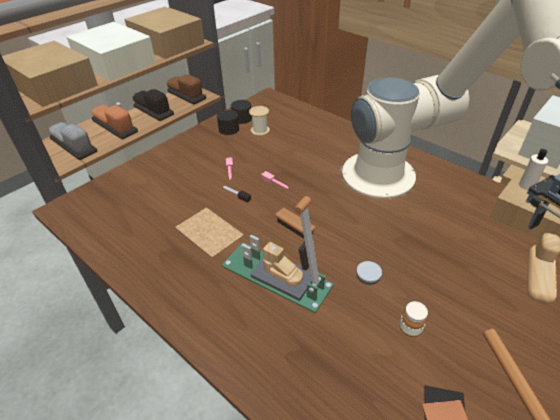

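View pics/side0.png

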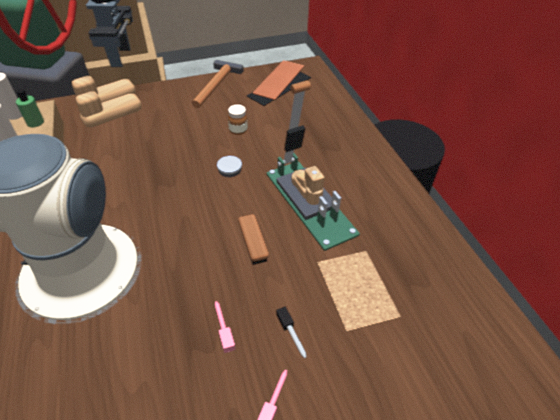

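Scene view: the last is in the press (279,264), the mat is at (210,230), the brush at (295,222), the tin at (370,272) and the jar at (413,318). Pin candidates in the side view are the black one at (290,330), and pink ones at (225,325) and (272,395), which are the decoys. I choose the black one and will check it in a close crop.

```bash
cat > h.py <<'E'
from rig import manip, get_image, camera_info, spotter
import cv2, numpy as np
from scipy.spatial.transform import Rotation as Ro
def cam(c, obs=None):
    i=camera_info(c); f=210/np.tan(np.radians(i["fovy"]/2))
    K=np.array([[f,0,i["cx"]],[0,f,i["cy"]],[0,0,1]])
    if c=="wrist":
        o=obs or manip.get_obs(); T=np.eye(4); T[:3,:3]=Ro.from_euler("xyz",o["ee_rot"]).as_matrix(); T[:3,3]=o["eef_pos"]
        T=T@np.array(i["tool_from_camera"]); return K,T[:3,:3],T[:3,3]
    return K,Ro.from_euler("xyz",i["attitude"]).as_matrix(),np.array(i["origin"])
def ray(C,uv):
    K,R,t=C; d=R@np.linalg.inv(K)@[uv[0],uv[1],1]; return t,d/np.linalg.norm(d)
def onz(C,uv,z):
    t,d=ray(C,uv); return t+d*(z-t[2])/d[2]
def tri(*cu):
    A=np.zeros((3,3));b=np.zeros(3);rs=[ray(C,u) for C,u in cu]
    for t,d in rs: P=np.eye(3)-np.outer(d,d);A+=P;b+=P@t
    x=np.linalg.solve(A,b); return x,max(np.linalg.norm((np.eye(3)-np.outer(d,d))@(x-t)) for t,d in rs)
def proj(C,p):
    K,R,t=C; q=K@(R.T@(np.array(p)-t)); return q[:2]/q[2]
E
python3 - <<'E'
from h import *
a=cv2.imread("pics/scene0.png")[150:310,170:350];b=cv2.imread("pics/side0.png")[70:370,210:410]
a=cv2.resize(a,(450,400),interpolation=cv2.INTER_CUBIC);b=cv2.resize(b,(350,525),interpolation=cv2.INTER_CUBIC)
c=np.zeros((525,800,3),np.uint8);c[:400,:450]=a;c[:,450:]=b;cv2.imwrite("pics/c1.png",c)
S,D=cam("scene"),cam("side")
for n,u,v in [("last",(279,264),(308,184)),("mat",(210,230),(356,292)),("brush",(294,221),(254,238)),("tin",(370,273),(229,166)),("jar",(413,317),(237,120)),("gripbar",(305,205),(300,87)),("pinhandle",(245,197),(286,318)),("pintip",(224,187),(304,355))]:
    print(n,np.round(tri((S,u),(D,v)),3) if 0 else [np.round(x,3) for x in tri((S,u),(D,v))], "z0:",np.round(onz(S,u,0),3),np.round(onz(D,v,0),3))
E
```

```text
last [array([0.609, 0.047, 0.063]), np.float64(0.0)] z0: [0.571 0.011 0.   ] [0.636 0.106 0.   ]
mat [array([ 0.611, -0.262, -0.004]), np.float64(0.004)] z0: [ 0.611 -0.256  0.   ] [ 0.613 -0.266  0.   ]
brush [array([ 0.424, -0.058,  0.027]), np.float64(0.002)] z0: [ 0.4   -0.075 -0.   ] [ 0.431 -0.039  0.   ]
tin [array([0.433, 0.241, 0.011]), np.float64(0.002)] z0: [0.422 0.239 0.   ] [0.436 0.251 0.   ]
jar [array([0.505, 0.415, 0.041]), np.float64(0.002)] z0: [0.474 0.409 0.   ] [0.519 0.469 0.   ]
gripbar [array([0.597, 0.12 , 0.32 ]), np.float64(0.003)] z0: [ 0.314 -0.097 -0.   ] [0.794 0.596 0.   ]
pinhandle [array([ 0.43 , -0.281,  0.008]), np.float64(0.004)] z0: [ 0.42  -0.286  0.   ] [ 0.435 -0.279  0.   ]
pintip [array([ 0.439, -0.374,  0.01 ]), np.float64(0.002)] z0: [ 0.43  -0.384  0.   ] [ 0.443 -0.371  0.   ]
```

View pics/c1.png

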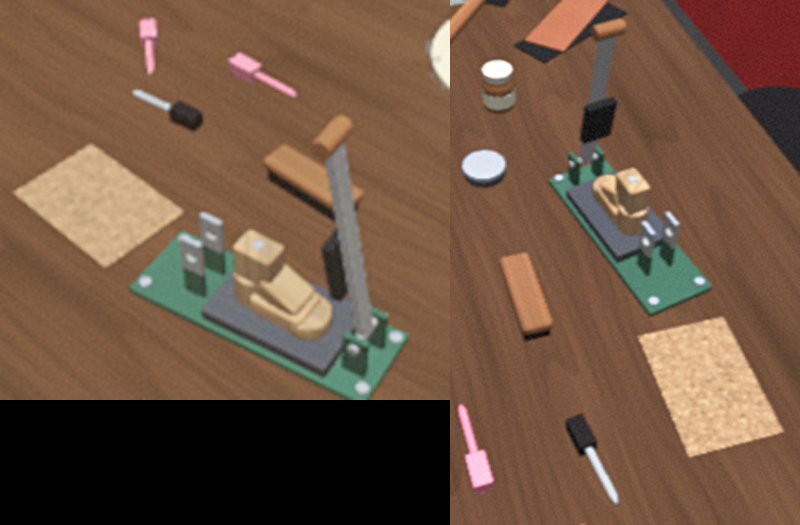

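The black-handled pin's handle is at crop (581,435), with its rod pointing away from the robot's left. The pink ones at (476,470) and (240,65)/(148,30) are rejected.

Run:
```python
from h import *
S,D=cam("scene"),cam("side")
s=lambda x,y:(170+x/2.5,150+y/2.5)
d=lambda x,y:(210+(x-450)/1.75,70+y/1.75)
for n,p in [("L",s(132,286)),("T",s(180,235)),("R",s(408,335)),("B",s(365,399))]: print("S",n,np.round(onz(S,p,.012),3))
for n,p in [("hinge-near",d(550,180)),("near",d(655,312)),("far",d(710,285))]: print("D",n,np.round(onz(D,p,.012),3))
for n,a,b in [("stubtop",s(258,242),d(633,176)),("earNear",s(190,240),d(646,228)),("earFar",s(211,219),d(671,218)),("toe",s(325,325),d(600,180)),("handle",s(186,114),d(581,435)),("tip",s(135,93),d(616,500)),("bargrip",s(333,136),d(609,31))]: print(n,[np.round(x,3) for x in tri((S,a),(D,b))])
for n,L in [("S",[s(92,145),s(182,211),s(108,264),s(16,190)]),("D",[d(640,338),d(723,318),d(781,432),d(690,454)])]:
    print("mat",n,np.round([onz(S if n=="S" else D,p,.004)[:2] for p in L],3).tolist())
```

```text
S L [ 0.689 -0.109  0.012]
S T [ 0.593 -0.124  0.012]
S R [0.533 0.185 0.012]
S B [0.633 0.2   0.012]
D hinge-near [0.533 0.175 0.012]
D near [ 0.594 -0.135  0.012]
D far [ 0.69  -0.114  0.012]
stubtop [array([0.615, 0.03 , 0.126]), np.float64(0.002)]
earNear [array([ 0.623, -0.05 ,  0.086]), np.float64(0.014)]
earFar [array([ 0.628, -0.048,  0.115]), np.float64(0.015)]
toe [array([0.601, 0.118, 0.042]), np.float64(0.001)]
handle [array([ 0.428, -0.284,  0.012]), np.float64(0.003)]
tip [array([ 0.44 , -0.375,  0.009]), np.float64(0.003)]
bargrip [array([0.598, 0.116, 0.321]), np.float64(0.003)]
mat S [[0.549, -0.342], [0.557, -0.158], [0.68, -0.162], [0.672, -0.351]]
mat D [[0.559, -0.166], [0.685, -0.17], [0.675, -0.356], [0.552, -0.348]]
```

```bash
cat >> h.py <<'E'
import json
def rotd(tx,tilt=0,axis=None):
    """tool pointing down with yaw tx (rad); then world rotation about axis by tilt"""
    R=Ro.from_euler("xyz",[np.pi,0,tx])
    return R if axis is None else Ro.from_rotvec(tilt*np.array(axis,float)/np.linalg.norm(axis))*R
def plan(ways,start=None,speed=3.6,turn=6.5,dp=2):
    """ways: list of (pos, Rotation); prints jog rows"""
    if start is None:
        o=manip.get_obs(); start=(o["eef_pos"],Ro.from_euler("xyz",o["ee_rot"]))
    p,R=np.array(start[0],float),start[1]
    for q,Q in ways:
        q=np.array(q); v=(R.inv()*Q).as_rotvec(); 
        n=int(max(1,np.ceil(np.linalg.norm(q-p)*100/speed),np.ceil(np.degrees(np.linalg.norm(v))/turn)))
        for i in range(n):
            s=np.round(R.inv().apply((q-p)/(n-i))*100,dp); a=np.round(np.degrees((R.inv()*Q).as_rotvec())/(n-i),1)
            print(json.dumps({"xyz":(s+0).tolist(),"angular":(a+0).tolist()}))
            p=p+R.apply(s/100); R=R*Ro.from_rotvec(np.radians(a))
        print("--",np.round(p,3),n)
PX=np.array([.982,.19,0]);PY=np.array([-.19,.982,0]);PO=np.array([.612,.035,0])
E
python3 - <<'E'
from h import *
plan([((.45,.42,.32),rotd(2.3)),((.602,-.03,.38),rotd(1.763))],speed=4)
E
```

```text
{"xyz": [-3.27, -0.94, -1.18], "angular": [0.0, 0.0, 3.3]}
{"xyz": [-3.32, -0.75, -1.18], "angular": [0.0, 0.0, 3.3]}
{"xyz": [-3.36, -0.56, -1.18], "angular": [0.0, 0.0, 3.3]}
{"xyz": [-3.39, -0.36, -1.18], "angular": [0.0, 0.0, 3.3]}
{"xyz": [-3.4, -0.17, -1.18], "angular": [0.0, 0.0, 3.3]}
{"xyz": [-3.41, 0.03, -1.18], "angular": [0.0, 0.0, 3.3]}
{"xyz": [-3.4, 0.23, -1.18], "angular": [0.0, 0.0, 3.3]}
{"xyz": [-3.38, 0.42, -1.17], "angular": [0.0, 0.0, 3.4]}
{"xyz": [-3.34, 0.62, -1.18], "angular": [0.0, 0.0, 3.3]}
-- [0.45 0.42 0.32] 9
{"xyz": [-3.64, -1.56, -0.5], "angular": [0.0, 0.0, 2.6]}
{"xyz": [-3.71, -1.39, -0.5], "angular": [0.0, 0.0, 2.6]}
{"xyz": [-3.77, -1.22, -0.5], "angular": [0.0, 0.0, 2.6]}
{"xyz": [-3.82, -1.05, -0.5], "angular": [0.0, 0.0, 2.6]}
{"xyz": [-3.86, -0.87, -0.5], "angular": [0.0, 0.0, 2.6]}
{"xyz": [-3.89, -0.7, -0.5], "angular": [0.0, 0.0, 2.5]}
{"xyz": [-3.92, -0.53, -0.5], "angular": [0.0, 0.0, 2.6]}
{"xyz": [-3.94, -0.35, -0.5], "angular": [0.0, 0.0, 2.5]}
{"xyz": [-3.96, -0.18, -0.5], "angular": [0.0, 0.0, 2.6]}
{"xyz": [-3.96, 0.01, -0.5], "angular": [0.0, 0.0, 2.5]}
{"xyz": [-3.95, 0.18, -0.5], "angular": [0.0, 0.0, 2.6]}
{"xyz": [-3.94, 0.35, -0.5], "angular": [0.0, 0.0, 2.5]}
-- [ 0.602 -0.03   0.38 ] 12
```

Call:
jog_arm(targets=[{"xyz": [-3.3, -0.9, -1.2], "angular": [0, 0, 3.3], "grip": 100}, {"xyz": [-3.3, -0.8, -1.2], "angular": [0, 0, 3.3], "grip": 100}, {"xyz": [-3.4, -0.6, -1.2], "angular": [0, 0, 3.3], "grip": 100}, {"xyz": [-3.4, -0.4, -1.2], "angular": [0, 0, 3.3], "grip": 100}, {"xyz": [-3.4, -0.2, -1.2], "angular": [0, 0, 3.3], "grip": 100}, {"xyz": [-3.4, 0, -1.2], "angular": [0, 0, 3.3], "grip": 100}, {"xyz": [-3.4, 0.2, -1.2], "angular": [0, 0, 3.3], "grip": 100}, {"xyz": [-3.4, 0.4, -1.2], "angular": [0, 0, 3.3], "grip": 100}, {"xyz": [-3.3, 0.6, -1.2], "angular": [0, 0, 3.3], "grip": 100}, {"xyz": [-3.7, -1.5, -0.5], "angular": [0, 0, 2.6], "grip": 100}, {"xyz": [-3.7, -1.3, -0.5], "angular": [0, 0, 2.6], "grip": 100}, {"xyz": [-3.8, -1.2, -0.5], "angular": [0, 0, 2.6], "grip": 100}, {"xyz": [-3.8, -1, -0.5], "angular": [0, 0, 2.6], "grip": 100}, {"xyz": [-3.9, -0.9, -0.5], "angular": [0, 0, 2.6], "grip": 100}, {"xyz": [-3.9, -0.7, -0.5], "angular": [0, 0, 2.5], "grip": 100}, {"xyz": [-3.9, -0.5, -0.5], "angular": [0, 0, 2.6], "grip": 100}, {"xyz": [-3.9, -0.3, -0.5], "angular": [0, 0, 2.5], "grip": 100}, {"xyz": [-4, -0.2, -0.5], "angular": [0, 0, 2.6], "grip": 100}, {"xyz": [-4, 0, -0.5], "angular": [0, 0, 2.5], "grip": 100}, {"xyz": [-4, 0.5, -0.5], "angular": [0, 0, 5], "grip": 100}])

```text
time: 3.32
eef_pos: [0.595, 0.0046, 0.3775]
ee_rot: [3.141, 0.0, 1.765]
force: [0.5, 1.0, -0.8]
opening: 0.0916
```

Call:
jog_arm(targets=[{"xyz": [-3, 0.3, 0], "angular": [0, 0, 0], "grip": 100}, {"xyz": [0, 0, 0], "angular": [0, 0, 0], "grip": 100}, {"xyz": [0, 0, 0], "angular": [0, 0, 0], "grip": 100}])

```text
time: 3.57
eef_pos: [0.604, -0.0237, 0.3765]
ee_rot: [-3.141, -0.0, 1.764]
force: [0.4, 0.9, 0.3]
opening: 0.0914
```

Run:
```python
from h import *
o=manip.get_obs(); print(o["time"],np.round(o["eef_pos"],4),np.round(o["ee_rot"],3),np.round(o["q"],2))
W=cam("wrist",o); cv2.imwrite("pics/w1.png",get_image("wrist"))
for n in ("last","press","bar_grip","pin"): print(n,[(round(d["conf"],2),np.round(d["uv"]).tolist(),int(d["pixels"].sum())) for d in spotter.trace("wrist",n)])
for n,p in [("stubtop",(.615,.03,.122)),("hole",PO-.023*PX-.095*PY+[0,0,.078]),("nearcorner",PO-.055*PX-.16*PY+[0,0,.012]),("farcorner",PO+.055*PX-.16*PY+[0,0,.012]),("bargrip",(.598,.116,.321))]: print(n,np.round(proj(W,p)))
```

```text
3.5667 [ 0.604  -0.0237  0.3765] [-3.141 -0.     1.764] [-0.14  0.36  1.13  0.    1.65 -0.33]
last [(0.75, [298.0, 106.0], 3502)]
press [(0.97, [274.0, 104.0], 14474), (0.24, [295.0, 104.0], 3470)]
bar_grip [(0.85, [309.0, 13.0], 2561), (0.61, [273.0, 107.0], 14496)]
pin [(0.63, [57.0, 246.0], 180), (0.15, [153.0, 159.0], 3459)]
stubtop [296. 133.]
hole [274. 199.]
nearcorner [254. 229.]
farcorner [325. 230.]
bargrip [315.  -6.]
```

View pics/w1.png

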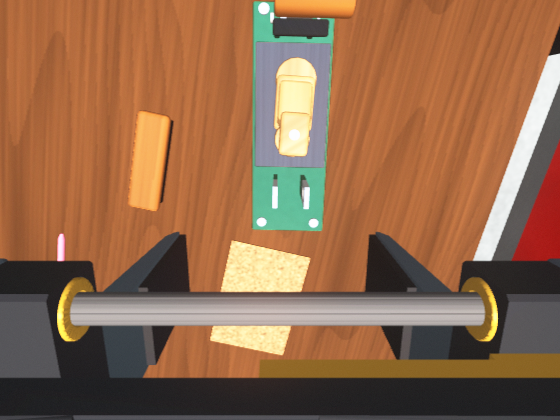

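The wrist view shows the stub top at about (294,134), the toe at (297,60), and the ears at (275,195) and (305,193). The base's near edge runs at row 230 from column 253 to 322. Next I rectify this to fit the press and last poses.

```bash
cat >> h.py <<'E'
def pressfit(im,W,show=True):
    hsv=cv2.cvtColor(im,cv2.COLOR_BGR2HSV); m=cv2.inRange(hsv,(55,80,20),(90,255,160)); m=cv2.morphologyEx(m,cv2.MORPH_OPEN,np.ones((3,3)))
    n,l,st,_=cv2.connectedComponentsWithStats(m); 
    pts=np.concatenate([np.argwhere(l==i)[:,::-1] for i in range(1,n) if st[i,4]>150])
    P=np.array([onz(W,p,.012)[:2] for p in pts],np.float32)
    return P
E
python3 - <<'E'
from h import *
W=cam("wrist"); im=cv2.imread("pics/w1.png"); P=pressfit(im,W)
# press yaw + edges: robust percentile rectangles
best=None
for a in np.radians(np.arange(6,16,.25)):
    x=P@[np.cos(a),np.sin(a)];
    w=np.percentile(x,99.7)-np.percentile(x,.3)
    if best is None or w<best[0]: best=(w,a,np.percentile(x,[.3,99.7]),np.percentile(P@[-np.sin(a),np.cos(a)],[.3,99.7]))
w,a,xe,ye=best; print("yaw",np.degrees(a),"w",w,"ylen",np.diff(ye))
cx=xe.mean(); cy=ye[0]+.16; print("origin",cx*np.array([np.cos(a),np.sin(a)])+cy*np.array([-np.sin(a),np.cos(a)]))
print("stub",onz(W,(294.5,134),.122),"toe",onz(W,(296,62),.05))
d=[t for t in spotter.trace("wrist","last")][0]["pixels"]
c=np.argwhere(d)[:,::-1].astype(np.float32); print(cv2.minAreaRect(c), c.min(0),c.max(0))
cv2.imwrite("pics/c2.png",cv2.resize(im[0:240,230:350],(400,800))[0:600])
E
```

```text
Traceback (most recent call last):
  File "h.py", line 43, in pressfit
    pts=np.concatenate([np.argwhere(l==i)[:,::-1] for i in range(1,n) if st[i,4]>150])
ValueError: need at least one array to concatenate
```

```bash
sed -i 's/(55,80,20),(90,255,160)/(60,60,15),(95,255,200)/' h.py
python3 - <<'E'
from h import *
W=cam("wrist"); im=cv2.imread("pics/w1.png"); print(cv2.cvtColor(im[212:216,262:266],cv2.COLOR_BGR2HSV)[0,0]); 
try:
  P=pressfit(im,W)
except Exception as e:
  import h; h0=cv2.cvtColor(im[212:216,262:266],cv2.COLOR_BGR2HSV)[0,0]
  hsv=cv2.cvtColor(im,cv2.COLOR_BGR2HSV); m=cv2.inRange(hsv,(int(h0[0])-10,80,20),(int(h0[0])+10,255,200)); P=np.array([onz(W,p[::-1],.012)[:2] for p in np.argwhere(m) if p[0]<240 and 240<p[1]<345])
best=None
for a in np.radians(np.arange(6,16,.25)):
    x=P@[np.cos(a),np.sin(a)];
    w=np.percentile(x,99.7)-np.percentile(x,.3)
    if best is None or w<best[0]: best=(w,a,np.percentile(x,[.3,99.7]),np.percentile(P@[-np.sin(a),np.cos(a)],[.3,99.7]))
w,a,xe,ye=best; print(len(P),"yaw",np.degrees(a),"w",w,"ylen",np.diff(ye))
cx=xe.mean(); cy=ye[0]+.16; print("origin",cx*np.array([np.cos(a),np.sin(a)])+cy*np.array([-np.sin(a),np.cos(a)]))
print("stub",onz(W,(294.5,134),.122),"toe",onz(W,(296,62),.05))
d=[t for t in spotter.trace("wrist","last")][0]["pixels"]
c=np.argwhere(d)[:,::-1].astype(np.float32); print(cv2.minAreaRect(c), c.min(0),c.max(0))
E
```

```text
[ 78 122 192]
4742 yaw 10.5 w 0.1065071090631583 ylen [0.31378738]
origin [0.61032294 0.03744   ]
stub [0.61357755 0.03081766 0.122     ] toe [0.60085004 0.11563338 0.05      ]
((294.67706298828125, 106.66732788085938), (39.48545837402344, 99.68051147460938), 3.5763344764709473) [274.  57.] [316. 156.]
```

```bash
cat >> h.py <<'E'
a=np.radians(10.5);PX=np.array([np.cos(a),np.sin(a),0]);PY=np.array([-np.sin(a),np.cos(a),0]);PO=np.array([.6105,.036,0])
E
python3 - <<'E'
from h import *
R=rotd(1.737,np.radians(12),PX); z=R.as_matrix()[:,2]; print(z)
G=np.array([.614,.030,.106]); T=G+.019*z
plan([(T-.13*z,R),(T-.03*z,R),(T,R)])
E
```

```text
[-0.0378889   0.20443019 -0.9781476 ]
{"xyz": [0.5, 0.4, 3.25], "angular": [0.0, 2.4, 0.4]}
{"xyz": [0.36, 0.39, 3.27], "angular": [0.0, 2.4, 0.3]}
{"xyz": [0.23, 0.39, 3.28], "angular": [0.0, 2.4, 0.4]}
{"xyz": [0.1, 0.39, 3.29], "angular": [0.0, 2.4, 0.3]}
{"xyz": [-0.04, 0.4, 3.29], "angular": [0.0, 2.4, 0.4]}
-- [0.618 0.007 0.215] 5
{"xyz": [0.0, 0.0, 3.33], "angular": [0.0, 0.0, 0.0]}
{"xyz": [0.0, 0.0, 3.33], "angular": [0.0, 0.0, 0.0]}
{"xyz": [0.0, -0.01, 3.34], "angular": [0.0, 0.0, 0.0]}
-- [0.614 0.028 0.117] 3
{"xyz": [0.0, 0.0, 3.0], "angular": [0.0, 0.0, 0.0]}
-- [0.613 0.034 0.087] 1
```

Call:
jog_arm(targets=[{"xyz": [0.5, 0.4, 3.25], "angular": [0, 2.4, 0.4]}, {"xyz": [0.4, 0.4, 3.25], "angular": [0, 2.4, 0.3]}, {"xyz": [0.2, 0.4, 3.3], "angular": [0, 2.4, 0.4]}, {"xyz": [0.1, 0.4, 3.3], "angular": [0, 2.4, 0.3]}, {"xyz": [0, 0.4, 3.3], "angular": [0, 2.4, 0.4]}, {"xyz": [0, 0, 3], "angular": [0, 0, 0]}, {"xyz": [0, 0, 3], "angular": [0, 0, 0]}, {"xyz": [0, 0, 2.5], "angular": [0, 0, 0]}, {"xyz": [0, 0, 2], "angular": [0, 0, 0]}, {"xyz": [0, 0, 1.5], "angular": [0, 0, 0]}, {"xyz": [0, 0, 1], "angular": [0, 0, 0]}, {"xyz": [0, 0, 0], "angular": [0, 0, 0]}])

```text
invalid input
```

Call:
jog_arm(targets=[{"grip": 0, "xyz": [0, 0, 0], "angular": [0, 0, 0]}, {"grip": 0, "xyz": [0, 0, 0], "angular": [0, 0, 0]}, {"grip": 0, "xyz": [0, 0, 0], "angular": [0, 0, 0]}, {"grip": 0, "xyz": [0, 0, 0], "angular": [0, 0, 0]}, {"grip": 0, "xyz": [0, 0, 0], "angular": [0, 0, 0]}, {"grip": 0, "xyz": [0, 0, 0], "angular": [0, 0, 0]}, {"grip": 0, "xyz": [0, 0, 0], "angular": [0, 0, 0]}, {"grip": 0, "xyz": [0, 0, 0], "angular": [0, 0, 0]}], force=25)

```text
time: 4.53
eef_pos: [0.6038, -0.0222, 0.3769]
ee_rot: [-3.142, 0.0, 1.767]
force: [0.6, 0.6, 0.0]
opening: 0.0408
```

Call:
jog_arm(targets=[{"xyz": [0.5, 0.4, 3.25], "angular": [0, 2.4, 0.4], "grip": 100}, {"xyz": [0.4, 0.4, 3.25], "angular": [0, 2.4, 0.3], "grip": 100}, {"xyz": [0.2, 0.4, 3.3], "angular": [0, 2.4, 0.4], "grip": 100}, {"xyz": [0.1, 0.4, 3.3], "angular": [0, 2.4, 0.3], "grip": 100}, {"xyz": [0, 0.4, 3.3], "angular": [0, 2.4, 0.4], "grip": 100}, {"xyz": [0, 0, 2], "angular": [0, 0, 0], "grip": 100}, {"xyz": [0, 0, 2], "angular": [0, 0, 0], "grip": 100}, {"xyz": [0, 0, 1], "angular": [0, 0, 0], "grip": 100}, {"xyz": [0, 0, 1], "angular": [0, 0, 0], "grip": 100}, {"xyz": [0, 0, 0], "angular": [0, 0, 0], "grip": 100}])

```text
time: 5.37
eef_pos: [0.6159, 0.0195, 0.1544]
ee_rot: [-3.137, -0.21, 1.735]
force: [-0.4, -1.0, -0.3]
opening: 0.0912
```

Call:
jog_arm(targets=[{"xyz": [0, 0, 2], "angular": [0, 0, 0], "grip": 100}, {"xyz": [0, 0, 2], "angular": [0, 0, 0], "grip": 100}, {"xyz": [0, 0, 1.5], "angular": [0, 0, 0], "grip": 100}, {"xyz": [0, 0, 1], "angular": [0, 0, 0], "grip": 100}, {"xyz": [0, 0, 0.5], "angular": [0, 0, 0], "grip": 100}, {"xyz": [0, 0, 0], "angular": [0, 0, 0], "grip": 0}, {"xyz": [0, 0, 0], "angular": [0, 0, 0], "grip": 0}, {"xyz": [0, 0, 0], "angular": [0, 0, 0], "grip": 0}, {"xyz": [0, 0, 0], "angular": [0, 0, 0], "grip": 0}, {"xyz": [0, 0, 0], "angular": [0, 0, 0], "grip": 0}, {"xyz": [0, 0, 0], "angular": [0, 0, 0], "grip": 0}, {"xyz": [0, 0, 0], "angular": [0, 0, 0], "grip": 0}, {"xyz": [0, 0, 0], "angular": [0, 0, 0], "grip": 0}, {"xyz": [0, 0, 0], "angular": [0, 0, 0], "grip": 0}, {"xyz": [0, 0, 0], "angular": [0, 0, 0], "grip": 0}, {"xyz": [0, 0, 0], "angular": [0, 0, 0], "grip": 0}, {"xyz": [0, 0, 0], "angular": [0, 0, 0], "grip": 0}], force=25)

```text
time: 6.78
eef_pos: [0.6139, 0.0332, 0.0875]
ee_rot: [-3.138, -0.209, 1.735]
force: [-1.9, -2.8, 7.2]
opening: 0.034
```

Run:
```python
from h import *
o=manip.get_obs(); print(o["time"],o["eef_pos"],o["ee_rot"],o["force"],o["opening"])
R=Ro.from_euler("xyz",o["ee_rot"]);p=o["eef_pos"]
# move to mat: last centre over mat centre; stub is 30 mm behind (toe +PY): target stub at mat centre -30*lastx
lx=np.array([-np.sin(.15),np.cos(.15),0]); M=np.array([.615,-.257,0])
q=p+(M-.03*lx-[.614,.030,0]); q[2]=p[2]-.026
up=p+[0,0,.12]
plan([(up,R),(q+[0,0,.146],R),(q+[0,0,.03],R),(q,R)],speed=3.3); print(q)
```

```text
6.7833 [0.61386731 0.03317487 0.08746315] [-3.13844137 -0.20918668  1.73485252] [-1.90969927 -2.82990887  7.19544327] 0.034045711092380214
{"xyz": [0.62, -0.01, -2.93], "angular": [0.0, 0.0, 0.0]}
{"xyz": [0.62, -0.01, -2.94], "angular": [0.0, 0.0, 0.0]}
{"xyz": [0.63, -0.01, -2.93], "angular": [0.0, 0.0, 0.0]}
{"xyz": [0.62, -0.01, -2.94], "angular": [0.0, 0.0, 0.0]}
-- [0.614 0.033 0.207] 4
{"xyz": [-3.06, -0.46, -0.65], "angular": [0.0, 0.0, 0.0]}
{"xyz": [-3.07, -0.47, -0.65], "angular": [0.0, 0.0, 0.0]}
{"xyz": [-3.06, -0.46, -0.65], "angular": [0.0, 0.0, 0.0]}
{"xyz": [-3.07, -0.47, -0.65], "angular": [0.0, 0.0, 0.0]}
{"xyz": [-3.06, -0.46, -0.65], "angular": [0.0, 0.0, 0.0]}
{"xyz": [-3.07, -0.47, -0.65], "angular": [0.0, 0.0, 0.0]}
{"xyz": [-3.06, -0.46, -0.65], "angular": [0.0, 0.0, 0.0]}
{"xyz": [-3.07, -0.47, -0.65], "angular": [0.0, 0.0, 0.0]}
{"xyz": [-3.06, -0.46, -0.64], "angular": [0.0, 0.0, 0.0]}
{"xyz": [-3.07, -0.47, -0.65], "angular": [0.0, 0.0, 0.0]}
-- [ 0.619 -0.284  0.207] 10
{"xyz": [-0.6, 0.01, 2.84], "angular": [0.0, 0.0, 0.0]}
{"xyz": [-0.6, 0.01, 2.84], "angular": [0.0, 0.0, 0.0]}
{"xyz": [-0.6, 0.01, 2.83], "angular": [0.0, 0.0, 0.0]}
{"xyz": [-0.6, 0.01, 2.84], "angular": [0.0, 0.0, 0.0]}
-- [ 0.619 -0.283  0.091] 4
{"xyz": [-0.63, 0.01, 2.93], "angular": [0.0, 0.0, 0.0]}
-- [ 0.619 -0.284  0.061] 1
[ 0.61935045 -0.28348826  0.06146315]
```

Call:
jog_arm(targets=[{"xyz": [0.2, 0, -1], "angular": [0, 0, 0], "grip": 0}, {"xyz": [0.4, 0, -2], "angular": [0, 0, 0], "grip": 0}, {"xyz": [0.6, 0, -2.9], "angular": [0, 0, 0], "grip": 0}, {"xyz": [0.6, 0, -2.9], "angular": [0, 0, 0], "grip": 0}, {"xyz": [0.6, 0, -2.9], "angular": [0, 0, 0], "grip": 0}, {"xyz": [-1.5, -0.2, -0.3], "angular": [0, 0, 0], "grip": 0}, {"xyz": [-3, -0.5, -0.6], "angular": [0, 0, 0], "grip": 0}, {"xyz": [-3.1, -0.5, -0.7], "angular": [0, 0, 0], "grip": 0}, {"xyz": [-3.1, -0.5, -0.7], "angular": [0, 0, 0], "grip": 0}, {"xyz": [-3.1, -0.5, -0.7], "angular": [0, 0, 0], "grip": 0}, {"xyz": [-3.1, -0.5, -0.7], "angular": [0, 0, 0], "grip": 0}, {"xyz": [-3.1, -0.5, -0.7], "angular": [0, 0, 0], "grip": 0}, {"xyz": [-3.1, -0.5, -0.7], "angular": [0, 0, 0], "grip": 0}, {"xyz": [-3.1, -0.5, -0.7], "angular": [0, 0, 0], "grip": 0}, {"xyz": [-3, -0.5, -0.6], "angular": [0, 0, 0], "grip": 0}, {"xyz": [-1.5, -0.2, -0.3], "angular": [0, 0, 0], "grip": 0}, {"xyz": [-0.4, 0, 2], "angular": [0, 0, 0], "grip": 0}, {"xyz": [-0.6, 0, 2.8], "angular": [0, 0, 0], "grip": 0}, {"xyz": [-0.6, 0, 2.8], "angular": [0, 0, 0], "grip": 0}, {"xyz": [-0.4, 0, 2], "angular": [0, 0, 0], "grip": 0}])

```text
time: 8.45
eef_pos: [0.6162, -0.2846, 0.108]
ee_rot: [-3.136, -0.211, 1.734]
force: [0.0, 0.5, -2.5]
opening: 0.0338
```

Run:
```python
from h import *
o=manip.get_obs(); print(o["time"],o["eef_pos"],o["ee_rot"],o["force"],o["opening"])
a=get_image("side");b=get_image("scene")
c=np.hstack([cv2.resize(a[150:350,230:430],(400,400),interpolation=cv2.INTER_CUBIC),cv2.resize(b[130:330,150:350],(400,400),interpolation=cv2.INTER_CUBIC)]);cv2.imwrite("pics/c3.png",c)
```

```text
8.45 [ 0.61617281 -0.28463951  0.10797334] [-3.13649836 -0.21090366  1.73415888] [ 0.01023598  0.51368619 -2.47276795] 0.033795475515175775
```

View pics/c3.png

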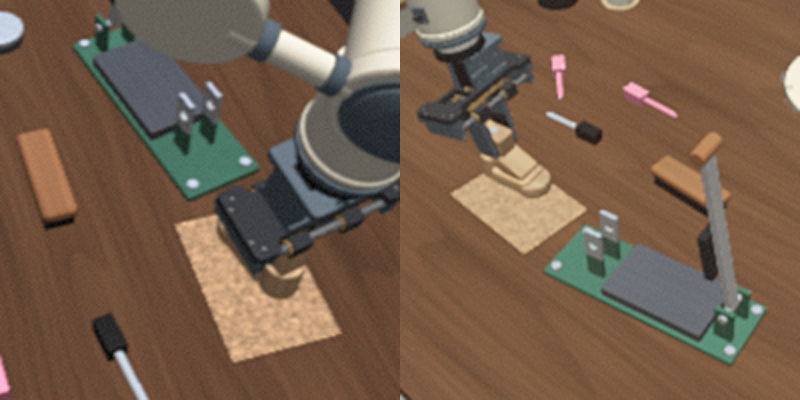

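The last hangs level above the mat. Lowering.

Call:
jog_arm(targets=[{"xyz": [-0.3, 0, 1.5], "angular": [0, 0, 0], "grip": 0}, {"xyz": [-0.3, 0, 1.5], "angular": [0, 0, 0], "grip": 0}, {"xyz": [-0.2, 0, 0.8], "angular": [0, 0, 0], "grip": 0}, {"xyz": [-0.05, 0, 0.3], "angular": [0, 0, 0], "grip": 0}, {"xyz": [0, 0, 0.15], "angular": [0, 0, 0], "grip": 0}, {"xyz": [0, 0, 0], "angular": [0, 0, 0], "grip": 0}, {"xyz": [0, 0, 0], "angular": [0, 0, 0], "grip": 0}])

```text
time: 9.13
eef_pos: [0.6174, -0.2848, 0.068]
ee_rot: [-3.139, -0.209, 1.735]
force: [-0.4, -0.3, -3.0]
opening: 0.0336
```

Call:
jog_arm(targets=[{"xyz": [-0.05, 0, 0.2], "angular": [0, 0, 0], "grip": 0}, {"xyz": [-0.05, 0, 0.2], "angular": [0, 0, 0], "grip": 0}, {"xyz": [-0.03, 0, 0.15], "angular": [0, 0, 0], "grip": 0}, {"xyz": [0, 0, 0], "angular": [0, 0, 0], "grip": 0}, {"xyz": [0, 0, 0], "angular": [0, 0, 0], "grip": 0}])

```text
time: 9.55
eef_pos: [0.6171, -0.2849, 0.0616]
ee_rot: [-3.139, -0.209, 1.735]
force: [-0.0, -1.3, 3.0]
opening: 0.0341
```

Call:
jog_arm(targets=[{"xyz": [0, 0, 0], "angular": [0, 0, 0], "grip": 60}, {"xyz": [0, 0, 0], "angular": [0, 0, 0], "grip": 60}, {"xyz": [0, 0, 0], "angular": [0, 0, 0], "grip": 100}, {"xyz": [0, 0, 0], "angular": [0, 0, 0], "grip": 100}, {"xyz": [0, 0, 0], "angular": [0, 0, 0], "grip": 100}, {"xyz": [0, 0, 0], "angular": [0, 0, 0], "grip": 100}, {"xyz": [0, 0, 0], "angular": [0, 0, 0], "grip": 100}, {"xyz": [0, 0, -0.7], "angular": [0, 0, 0], "grip": 100}, {"xyz": [0, 0, -1.5], "angular": [0, 0, 0], "grip": 100}, {"xyz": [0, 0, -2.5], "angular": [0, 0, 0], "grip": 100}, {"xyz": [0, 0, -2.5], "angular": [0, 0, 0], "grip": 100}, {"xyz": [0, 0, -3], "angular": [0, 0, 0], "grip": 100}, {"xyz": [0, 0, -3], "angular": [0, 0, 0], "grip": 100}])

```text
time: 10.63
eef_pos: [0.6216, -0.3118, 0.1921]
ee_rot: [-3.138, -0.21, 1.735]
force: [0.9, -0.7, -0.1]
opening: 0.0912
```

Run:
```python
from h import *
o=manip.get_obs(); print(o["time"],o["eef_pos"],o["ee_rot"],o["force"],o["opening"])
R=rotd(np.radians(100.5)); g=PO+.002*PX+.081*PY
plan([(g+[0,0,.40],R)],speed=3.9)
```

```text
10.6333 [ 0.62156399 -0.31181226  0.19210947] [-3.13783191 -0.20967459  1.73471176] [ 0.92989295 -0.71861998 -0.14435409] 0.09121007755793023
{"xyz": [3.54, 0.35, -0.88], "angular": [0.0, -0.9, -0.1]}
{"xyz": [3.52, 0.36, -0.94], "angular": [0.0, -0.9, -0.1]}
{"xyz": [3.51, 0.37, -0.99], "angular": [0.0, -0.9, -0.1]}
{"xyz": [3.49, 0.37, -1.05], "angular": [0.0, -0.9, -0.1]}
{"xyz": [3.47, 0.38, -1.1], "angular": [0.0, -0.9, -0.1]}
{"xyz": [3.45, 0.38, -1.16], "angular": [0.0, -0.9, -0.1]}
{"xyz": [3.44, 0.39, -1.21], "angular": [0.0, -0.9, -0.1]}
{"xyz": [3.41, 0.39, -1.27], "angular": [0.0, -1.0, -0.1]}
{"xyz": [3.39, 0.4, -1.33], "angular": [0.0, -0.9, -0.1]}
{"xyz": [3.37, 0.41, -1.38], "angular": [0.0, -1.0, 0.0]}
{"xyz": [3.35, 0.41, -1.44], "angular": [0.0, -0.9, -0.1]}
{"xyz": [3.32, 0.41, -1.49], "angular": [0.0, -1.0, 0.0]}
{"xyz": [3.3, 0.41, -1.54], "angular": [-0.1, -0.9, -0.1]}
-- [0.598 0.116 0.4  ] 13
```

Call:
jog_arm(targets=[{"xyz": [1.8, 0.2, -0.5], "angular": [0, -0.5, 0], "grip": 100}, {"xyz": [3.6, 0.4, -1], "angular": [0, -0.9, -0.1], "grip": 100}, {"xyz": [3.5, 0.4, -1], "angular": [0, -0.9, -0.1], "grip": 100}, {"xyz": [3.5, 0.4, -1], "angular": [0, -0.9, -0.1], "grip": 100}, {"xyz": [3.5, 0.4, -1.1], "angular": [0, -0.9, -0.1], "grip": 100}, {"xyz": [3.5, 0.4, -1.2], "angular": [0, -0.9, -0.1], "grip": 100}, {"xyz": [3.4, 0.4, -1.2], "angular": [0, -0.9, -0.1], "grip": 100}, {"xyz": [3.4, 0.4, -1.3], "angular": [0, -1, -0.1], "grip": 100}, {"xyz": [3.4, 0.4, -1.3], "angular": [0, -0.9, -0.1], "grip": 100}, {"xyz": [3.4, 0.4, -1.4], "angular": [0, -1, 0], "grip": 100}, {"xyz": [3.3, 0.4, -1.5], "angular": [0, -0.9, -0.1], "grip": 100}, {"xyz": [3.3, 0.4, -1.5], "angular": [0, -1, 0], "grip": 100}, {"xyz": [3.3, 0.4, -1.5], "angular": [0, -1.3, -0.1], "grip": 100}, {"xyz": [1.6, 0.2, -0.5], "angular": [0, 0, 0], "grip": 100}, {"xyz": [0, 0, 0], "angular": [0, 0, 0], "grip": 100}, {"xyz": [0, 0, 0], "angular": [0, 0, 0], "grip": 100}])

```text
time: 11.97
eef_pos: [0.5998, 0.1166, 0.4002]
ee_rot: [-3.141, 0.0, 1.755]
force: [-0.2, -0.3, 0.0]
opening: 0.091
```

Run:
```python
from h import *
o=manip.get_obs(); print(o["time"],o["eef_pos"],o["ee_rot"],o["force"],o["opening"])
W=cam("wrist",o); im=get_image("wrist"); cv2.imwrite("pics/w2.png",im)
for n in ("bar_grip","bar"):
  for d in spotter.trace("wrist",n):
    c=np.argwhere(d["pixels"])[:,::-1]; print(n,round(d["conf"],2),np.round(d["uv"]),c.min(0),c.max(0),np.round(onz(W,d["uv"],.33),4))
g=PO+.002*PX+.081*PY+[0,0,.323]
for dx in(-.022,.022): print(np.round(proj(W,g+dx*PX)))
```

```text
11.9667 [0.59981273 0.11657656 0.40016912] [-3.14097725e+00  1.77904316e-04  1.75465516e+00] [-0.15914464 -0.31179935  0.01052985] 0.09104522830398717
bar_grip 0.58 [273. 195.] [243 127] [306 236] [0.5931 0.1358 0.33  ]
bar 0.94 [274. 193.] [243 128] [305 237] [0.5938 0.1374 0.33  ]
[244. 220.]
[305. 220.]
```

View pics/w2.png

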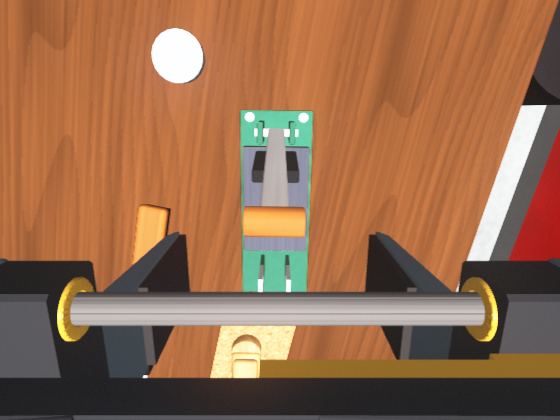

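Call:
jog_arm(targets=[{"xyz": [0, -0.2, 2], "angular": [0, 0, 0], "grip": 100}, {"xyz": [0, 0, 2.6], "angular": [0, 0, 0], "grip": 100}, {"xyz": [0, 0, 2], "angular": [0, 0, 0], "grip": 100}, {"xyz": [0, 0, 2], "angular": [0, 0, 0], "grip": 100}, {"xyz": [0, 0, 1], "angular": [0, 0, 0], "grip": 100}, {"xyz": [0, 0, 0], "angular": [0, 0, 0], "grip": 0}, {"xyz": [0, 0, 0], "angular": [0, 0, 0], "grip": 0}, {"xyz": [0, 0, 0], "angular": [0, 0, 0], "grip": 0}, {"xyz": [0, 0, 0], "angular": [0, 0, 0], "grip": 0}, {"xyz": [0, 0, 0], "angular": [0, 0, 0], "grip": 0}, {"xyz": [0, 0, 0], "angular": [0, 0, 0], "grip": 0}, {"xyz": [0, 0, 0], "angular": [0, 0, 0], "grip": 0}, {"xyz": [0, 0, 0], "angular": [0, 0, 0], "grip": 0}, {"xyz": [0, 0, 0], "angular": [0, 0, 0], "grip": 0}, {"xyz": [0, 0, 0], "angular": [0, 0, 0], "grip": 0}], force=15)

```text
time: 13.37
eef_pos: [0.5977, 0.1151, 0.3041]
ee_rot: [-3.14, 0.0, 1.753]
force: [-5.0, -1.2, 5.5]
opening: 0.044
```

Run:
```python
from h import *
o=manip.get_obs(); print(o["time"],o["eef_pos"],o["ee_rot"],o["force"],o["opening"])
p=o["eef_pos"]-PO; print("press",p@PX,p@PY,p[2])
q=np.linspace(1.426,0,33); y=.12-.27*np.cos(q); z=.056+.27*np.sin(q)
for i in range(32): print(np.round([(y[i+1]-y[i])*100,-(z[i+1]-z[i])*100],2).tolist(),end=" ")
# refit press from w2
W=cam("wrist",dict(o,eef_pos=np.array([.59981,.11658,.40017])));im=cv2.imread("pics/w2.png")
hsv=cv2.cvtColor(im,cv2.COLOR_BGR2HSV);m=cv2.inRange(hsv,(70,80,60),(90,255,255))
P=np.array([onz(W,p[::-1],.012)[:2] for p in np.argwhere(m) if p[0]<290 and 235<p[1]<320])
for a in np.radians(np.arange(9,12.5,.5)):
    x=P@[np.cos(a),np.sin(a)];v=P@[-np.sin(a),np.cos(a)];xe=np.percentile(x,[.3,99.7]);ye=np.percentile(v,99.7)
    print(np.degrees(a),np.diff(xe),xe.mean()*np.array([np.cos(a),np.sin(a)])+(ye-.16)*np.array([-np.sin(a),np.cos(a)]))
```

```text
13.3667 [0.59770406 0.11512413 0.30407268] [-3.13982032e+00  4.23429820e-05  1.75268769e+00] [-4.982749   -1.16524298  5.47900558] 0.043970340638083805
press 0.0018375579680691909 0.08013106724340273 0.3040726764154177
[-1.19, 0.2] [-1.18, 0.25] [-1.16, 0.3] [-1.15, 0.36] [-1.13, 0.41] [-1.11, 0.46] [-1.09, 0.51] [-1.07, 0.55] [-1.04, 0.6] [-1.01, 0.65] [-0.98, 0.69] [-0.95, 0.74] [-0.92, 0.78] [-0.88, 0.82] [-0.85, 0.86] [-0.81, 0.89] [-0.77, 0.93] [-0.72, 0.96] [-0.68, 0.99] [-0.64, 1.02] [-0.59, 1.05] [-0.54, 1.07] [-0.49, 1.1] [-0.44, 1.12] [-0.39, 1.14] [-0.34, 1.15] [-0.29, 1.17] [-0.24, 1.18] [-0.19, 1.19] [-0.13, 1.2] [-0.08, 1.2] [-0.03, 1.2] 9.0 [0.10848677] [0.6111499  0.03145843]
9.5 [0.1068372] [0.61126593 0.03129971]
10.0 [0.10721345] [0.61163995 0.03117566]
10.5 [0.10915169] [0.61167604 0.03103857]
11.0 [0.11118652] [0.61168727 0.0313172 ]
11.5 [0.11321289] [0.61169606 0.03158405]
12.000000000000002 [0.11527344] [0.61172367 0.03184354]
```

Call:
jog_arm(targets=[{"xyz": [-1.2, 0, 0.2], "angular": [0, 0, 0], "grip": 0}, {"xyz": [-1.2, 0, 0.25], "angular": [0, 0, 0], "grip": 0}, {"xyz": [-1.15, 0, 0.3], "angular": [0, 0, 0], "grip": 0}, {"xyz": [-1.15, 0, 0.35], "angular": [0, 0, 0], "grip": 0}, {"xyz": [-1.1, 0, 0.4], "angular": [0, 0, 0], "grip": 0}, {"xyz": [-1.1, 0, 0.45], "angular": [0, 0, 0], "grip": 0}, {"xyz": [-1.1, 0, 0.5], "angular": [0, 0, 0], "grip": 0}, {"xyz": [-1.1, 0, 0.6], "angular": [0, 0, 0], "grip": 0}, {"xyz": [-1, 0, 0.6], "angular": [0, 0, 0], "grip": 0}, {"xyz": [-1, 0, 0.65], "angular": [0, 0, 0], "grip": 0}, {"xyz": [-1, 0, 0.7], "angular": [0, 0, 0], "grip": 0}, {"xyz": [-0.95, 0, 0.75], "angular": [0, 0, 0], "grip": 0}, {"xyz": [-0.9, 0, 0.8], "angular": [0, 0, 0], "grip": 0}, {"xyz": [-0.9, 0, 0.8], "angular": [0, 0, 0], "grip": 0}, {"xyz": [-0.85, 0, 0.85], "angular": [0, 0, 0], "grip": 0}, {"xyz": [-0.8, 0, 0.9], "angular": [0, 0, 0], "grip": 0}])

```text
time: 14.7
eef_pos: [0.6258, -0.0469, 0.2114]
ee_rot: [-3.136, -0.002, 1.753]
force: [-10.0, 3.8, -2.7]
opening: 0.0439
```

Call:
jog_arm(targets=[{"xyz": [-0.75, -0.05, 0.95], "angular": [0, 0, 0], "grip": 0}, {"xyz": [-0.7, -0.05, 0.95], "angular": [0, 0, 0], "grip": 0}, {"xyz": [-0.7, -0.05, 1], "angular": [0, 0, 0], "grip": 0}, {"xyz": [-0.65, -0.05, 1], "angular": [0, 0, 0], "grip": 0}, {"xyz": [-0.6, 0, 1.05], "angular": [0, 0, 0], "grip": 0}, {"xyz": [-0.55, 0, 1.05], "angular": [0, 0, 0], "grip": 0}, {"xyz": [-0.5, 0, 1.1], "angular": [0, 0, 0], "grip": 0}, {"xyz": [-0.45, 0, 1.1], "angular": [0, 0, 0], "grip": 0}, {"xyz": [-0.4, 0, 1.15], "angular": [0, 0, 0], "grip": 0}, {"xyz": [-0.35, 0, 1.15], "angular": [0, 0, 0], "grip": 0}])

```text
time: 15.53
eef_pos: [0.6354, -0.1024, 0.1068]
ee_rot: [-3.139, -0.002, 1.753]
force: [-3.6, 6.6, -0.8]
opening: 0.0439
```

Run:
```python
from h import *
o=manip.get_obs(); print(o["time"],o["eef_pos"],o["ee_rot"],o["force"],o["opening"])
p=o["eef_pos"]-PO; y=p@PY; z=p[2]+.019; print("press",p@PX,y,z, np.hypot(.12-y,z-.056),np.arctan2(z-.056,.12-y))
```

```text
15.5333 [ 0.63536335 -0.10240306  0.1068141 ] [-3.13917393e+00 -1.65046696e-03  1.75266879e+00] [-3.63146936  6.58590284 -0.80856592] 0.04390885028257777
press -0.0007749461569966955 -0.1406164694481323 0.12581410036396737 0.2698053979394026 0.26173540397967665
```

Call:
jog_arm(targets=[{"xyz": [-0.25, 0, 1.15], "angular": [0, 0, 0], "grip": 0}, {"xyz": [-0.2, 0, 1.15], "angular": [0, 0, 0], "grip": 0}, {"xyz": [-0.15, 0, 1.2], "angular": [0, 0, 0], "grip": 0}, {"xyz": [-0.1, 0, 1.2], "angular": [0, 0, 0], "grip": 0}, {"xyz": [-0.1, 0, 1.1], "angular": [0, 0, 0], "grip": 0}, {"xyz": [-0.05, 0, 0.7], "angular": [0, 0, 0], "grip": 0}, {"xyz": [0, 0, 0.4], "angular": [0, 0, 0], "grip": 0}, {"xyz": [0, 0, 0.1], "angular": [0, 0, 0], "grip": 0}, {"xyz": [0, 0, 0], "angular": [0, 0, 0], "grip": 0}])

```text
time: 16.28
eef_pos: [0.637, -0.1115, 0.0379]
ee_rot: [-3.139, 0.0, 1.753]
force: [-7.1, 0.3, 2.3]
opening: 0.0438
```

Call:
jog_arm(targets=[{"xyz": [0, 0, 0.1], "angular": [0, 0, 0], "grip": 0}, {"xyz": [0, 0, 0.1], "angular": [0, 0, 0], "grip": 0}, {"xyz": [0, 0, 0.1], "angular": [0, 0, 0], "grip": 0}, {"xyz": [0, 0, 0], "angular": [0, 0, 0], "grip": 0}])

```text
time: 16.62
eef_pos: [0.6371, -0.1118, 0.0359]
ee_rot: [-3.14, 0.001, 1.753]
force: [-11.5, -1.3, 18.8]
opening: 0.0436
```

Call:
jog_arm(targets=[{"xyz": [0, 0, -0.2], "angular": [0, 0, 0], "grip": 100}, {"xyz": [0, 0, 0], "angular": [0, 0, 0], "grip": 100}, {"xyz": [0, 0, 0], "angular": [0, 0, 0], "grip": 100}, {"xyz": [0, 0, 0], "angular": [0, 0, 0], "grip": 100}, {"xyz": [0, 0, 0], "angular": [0, 0, 0], "grip": 100}, {"xyz": [0, 0, -1], "angular": [0, 0, 0], "grip": 100}, {"xyz": [0, 0, -2.5], "angular": [0, 0, 0], "grip": 100}, {"xyz": [0, 0, -3.5], "angular": [0, 0, 0], "grip": 100}, {"xyz": [0, 0, -3.5], "angular": [0, 0, 0], "grip": 100}, {"xyz": [0, 0, -3.5], "angular": [0, 0, 0], "grip": 100}])

```text
time: 17.45
eef_pos: [0.6373, -0.1113, 0.179]
ee_rot: [-3.14, -0.0, 1.753]
force: [1.1, -0.1, -0.4]
opening: 0.0916
```

Run:
```python
from h import *
o=manip.get_obs(); print(o["time"],o["eef_pos"],o["ee_rot"],o["force"],o["opening"])
plan([((.428,-.284,.2),rotd(1.702))],speed=3.8)
```

```text
17.45 [ 0.63730939 -0.11130922  0.17899571] [-3.14028871e+00 -1.97668486e-05  1.75275833e+00] [ 1.12125909 -0.0537649  -0.41712521] 0.09161668234509496
{"xyz": [-1.65, -2.96, -0.26], "angular": [0.0, 0.0, 0.4]}
{"xyz": [-1.67, -2.95, -0.26], "angular": [0.0, 0.0, 0.4]}
{"xyz": [-1.69, -2.94, -0.26], "angular": [0.0, 0.0, 0.4]}
{"xyz": [-1.71, -2.93, -0.26], "angular": [0.0, 0.0, 0.3]}
{"xyz": [-1.73, -2.92, -0.26], "angular": [0.0, 0.0, 0.4]}
{"xyz": [-1.75, -2.91, -0.26], "angular": [0.0, 0.0, 0.3]}
{"xyz": [-1.76, -2.9, -0.25], "angular": [0.0, 0.0, 0.4]}
{"xyz": [-1.78, -2.89, -0.26], "angular": [-0.1, 0.0, 0.3]}
-- [ 0.428 -0.284  0.2  ] 8
```

Call:
jog_arm(targets=[{"xyz": [-0.8, -1.4, -0.3], "angular": [0, 0, 0.4], "grip": 100}, {"xyz": [-1.7, -3, -0.3], "angular": [0, 0, 0.4], "grip": 100}, {"xyz": [-1.7, -2.9, -0.3], "angular": [0, 0, 0.4], "grip": 100}, {"xyz": [-1.7, -2.9, -0.3], "angular": [0, 0, 0.4], "grip": 100}, {"xyz": [-1.7, -2.9, -0.3], "angular": [0, 0, 0.4], "grip": 100}, {"xyz": [-1.7, -2.9, -0.3], "angular": [0, 0, 0.4], "grip": 100}, {"xyz": [-1.8, -2.9, -0.3], "angular": [0, 0, 0.4], "grip": 100}, {"xyz": [-1.8, -2.9, 0], "angular": [0, 0, 0.1], "grip": 100}, {"xyz": [-0.9, -1.5, 0], "angular": [0, 0, 0], "grip": 100}, {"xyz": [0, 0, 0], "angular": [0, 0, 0], "grip": 100}, {"xyz": [0, 0, 0], "angular": [0, 0, 0], "grip": 100}])

```text
time: 18.37
eef_pos: [0.428, -0.2842, 0.1987]
ee_rot: [-3.141, 0.001, 1.7]
force: [1.0, 0.4, 0.8]
opening: 0.0914
```

Run:
```python
from h import *
o=manip.get_obs(); print(o["time"],o["eef_pos"],o["ee_rot"],o["force"],o["opening"])
W=cam("wrist",o); im=get_image("wrist"); cv2.imwrite("pics/w3.png",im)
for n in ("pin","pin_tip"):
  for d in spotter.trace("wrist",n):
    c=np.argwhere(d["pixels"])[:,::-1]; print(n,round(d["conf"],2),np.round(d["uv"]),c.min(0),c.max(0),np.round(onz(W,d["uv"],.012),4))
print(proj(W,(.428,-.284,.024)),proj(W,(.44,-.375,.012)))
```

```text
18.3667 [ 0.42798616 -0.28420549  0.19866277] [-3.14088347e+00  5.46719375e-04  1.70012635e+00] [1.01871325 0.36307476 0.75271911] 0.09142075847336921
pin 0.93 [180. 334.] [161 281] [233 355] [ 0.34   -0.4655  0.012 ]
pin 0.64 [278. 202.] [267 165] [291 275] [ 0.4301 -0.2986  0.012 ]
pin_tip 0.71 [279. 199.] [267 165] [291 275] [ 0.4309 -0.295   0.012 ]
pin_tip 0.56 [179. 329.] [162 281] [234 355] [ 0.3395 -0.4599  0.012 ]
[277.40086338 190.26193428] [277.49167379 271.33555825]
```

View pics/w3.png

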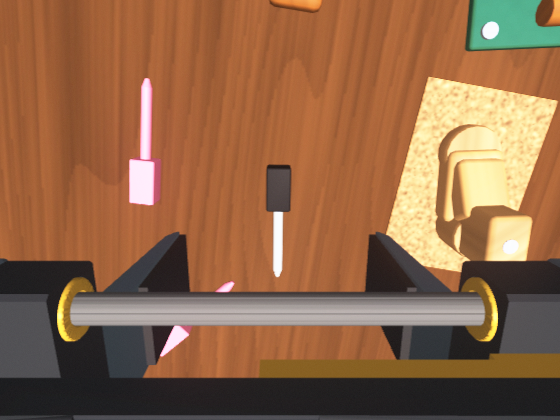

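Black handle centred at (279,189), rod tip at (277,275), pink ones elsewhere. The last stands wholly on the mat at right.

Run:
```python
from h import *
o=manip.get_obs(); W=cam("wrist",o); im=cv2.imread("pics/w3.png")
g=cv2.cvtColor(im,cv2.COLOR_BGR2GRAY)
m=(g[150:225,255:305]<45).astype(np.uint8); c=np.argwhere(m)[:,::-1]+[255,150]; print(cv2.minAreaRect(c.astype(np.float32)),c.min(0),c.max(0))
r=np.argwhere(g[216:275,262:296]>130)[:,::-1]+[262,216]; 
for a,b in((216,230),(245,262)): s=r[(r[:,1]>=a)&(r[:,1]<b)]; print("rod",s.mean(0),onz(W,s.mean(0),.015))
print("rod end",r.max(0))
print("top corners",[np.round(onz(W,p,.024),4) for p in [(267.5,166.5),(290.5,166),(268,212),(290,212)]])
h=onz(W,(279,189),.024);t=onz(W,(277.5,276),.012);print(h,t,np.linalg.norm(h[:2]-t[:2]))
v=(t-h);print("rod yaw",np.degrees(np.arctan2(v[1],v[0])))
```

```text
((278.0, 166.5), (3.0, 22.0), 90.0) [267 165] [289 168]
rod [277.68965517 222.34482759] [ 0.43413082 -0.31807389  0.015     ]
rod [277.17777778 253.22777778] [ 0.4380977  -0.35181543  0.015     ]
rod end [283 274]
top corners [array([ 0.4167, -0.2611,  0.024 ]), array([ 0.4384, -0.2577,  0.024 ]), array([ 0.4228, -0.3059,  0.024 ]), array([ 0.4444, -0.303 ,  0.024 ])]
[ 0.43050418 -0.28139412  0.024     ] [ 0.44208744 -0.37913387  0.012     ] 0.09842373021193733
rod yaw -83.24132728266333
```

Run:
```python
from h import *
R=rotd(np.radians(96.7)); plan([((.4306,-.282,.05),R),((.4306,-.282,.004),R)],speed=3)
```

```text
{"xyz": [0.02, 0.03, 2.97], "angular": [0.0, 0.0, 0.2]}
{"xyz": [0.02, 0.04, 2.96], "angular": [0.0, 0.0, 0.2]}
{"xyz": [0.02, 0.03, 2.97], "angular": [0.0, 0.0, 0.2]}
{"xyz": [0.02, 0.04, 2.96], "angular": [0.0, 0.0, 0.1]}
{"xyz": [0.02, 0.03, 2.97], "angular": [0.0, 0.0, 0.2]}
-- [ 0.431 -0.282  0.05 ] 5
{"xyz": [0.0, 0.0, 2.3], "angular": [0.0, 0.0, 0.0]}
{"xyz": [0.0, 0.0, 2.3], "angular": [0.0, 0.0, 0.0]}
-- [ 0.431 -0.282  0.004] 2
```

Call:
jog_arm(targets=[{"xyz": [0.1, 0.1, 1.5], "angular": [0, 0, 0.3], "grip": 100}, {"xyz": [0.1, 0.15, 3], "angular": [0, 0, 0.4], "grip": 100}, {"xyz": [0, 0, 3], "angular": [0, 0, 0], "grip": 100}, {"xyz": [0, 0, 3], "angular": [0, 0, 0], "grip": 100}, {"xyz": [0, 0, 3], "angular": [0, 0, 0], "grip": 100}, {"xyz": [0, 0, 2], "angular": [0, 0, 0], "grip": 100}, {"xyz": [0, 0, 2], "angular": [0, 0, 0], "grip": 100}, {"xyz": [0, 0, 1], "angular": [0, 0, 0], "grip": 100}, {"xyz": [0, 0, 0.6], "angular": [0, 0, 0], "grip": 100}, {"xyz": [0, 0, 0.3], "angular": [0, 0, 0], "grip": 100}, {"xyz": [0, 0, 0], "angular": [0, 0, 0], "grip": 100}, {"xyz": [0, 0, 0], "angular": [0, 0, 0], "grip": 100}])

```text
time: 19.52
eef_pos: [0.4311, -0.2816, 0.0048]
ee_rot: [-3.141, 0.001, 1.69]
force: [-0.2, 0.8, 0.9]
opening: 0.0914
```

Call:
jog_arm(targets=[{"xyz": [0, 0, 0], "angular": [0, 0, 0], "grip": 0}, {"xyz": [0, 0, 0], "angular": [0, 0, 0], "grip": 0}, {"xyz": [0, 0, 0], "angular": [0, 0, 0], "grip": 0}, {"xyz": [0, 0, 0], "angular": [0, 0, 0], "grip": 0}, {"xyz": [0, 0, 0], "angular": [0, 0, 0], "grip": 0}, {"xyz": [0, 0, 0], "angular": [0, 0, 0], "grip": 0}, {"xyz": [0, 0, 0], "angular": [0, 0, 0], "grip": 0}, {"xyz": [0, 0, 0], "angular": [0, 0, 0], "grip": 0}, {"xyz": [0, 0, 0], "angular": [0, 0, 0], "grip": 0}, {"xyz": [0, 0, 0], "angular": [0, 0, 0], "grip": 0}, {"xyz": [0, 0, 0], "angular": [0, 0, 0], "grip": 0}, {"xyz": [0, 0, 0], "angular": [0, 0, 0], "grip": 0}, {"xyz": [0, 0, 0], "angular": [0, 0, 0], "grip": 0}], force=30)

```text
time: 20.6
eef_pos: [0.4305, -0.2813, 0.0041]
ee_rot: [-3.14, -0.0, 1.69]
force: [-0.8, -0.8, -0.3]
opening: 0.0238
```

Run:
```python
from h import *
o=manip.get_obs(); print(o["time"],o["eef_pos"],o["ee_rot"],o["force"],o["opening"])
# insertion pose: pin x along PX, tool x = -PX ; yaw = 10.3+180
b=np.radians(10.3-180); R=rotd(b); 
hole=PO-.023*PX-.095*PY+[0,0,.078]; print("hole",hole)
C=hole-.12*PX-.022*PX   # handle centre so that tip 45mm short: handle centre = tip-97mm
C=hole-(.097+.035)*PX
T=np.array([C[0],C[1],.078-.012+o["eef_pos"][2]+0.0]); print("T",T)
p=o["eef_pos"]
plan([(p+[0,0,.13],Ro.from_euler("xyz",o["ee_rot"])),([.45,-.15,.14],rotd(np.radians(130))),(T+[0,0,.0],R)],speed=3.5)
```

```text
20.6 [ 0.43048199 -0.28128544  0.00405384] [-3.14022400e+00 -3.14148737e-05  1.68988031e+00] [-0.83756943 -0.77362491 -0.26878196] 0.023838367285787372
hole [ 0.60519751 -0.06160063  0.078     ]
T [ 0.47540786 -0.08565572  0.07005384]
{"xyz": [0.0, 0.0, -3.25], "angular": [0.0, 0.0, 0.0]}
{"xyz": [0.0, -0.01, -3.25], "angular": [0.0, 0.0, 0.0]}
{"xyz": [0.0, 0.0, -3.25], "angular": [0.0, 0.0, 0.0]}
{"xyz": [0.0, -0.01, -3.25], "angular": [0.0, 0.0, 0.0]}
-- [ 0.43  -0.281  0.134] 4
{"xyz": [2.13, 0.58, -0.1], "angular": [0.0, 0.0, -5.5]}
{"xyz": [2.07, 0.79, -0.1], "angular": [0.0, 0.0, -5.5]}
{"xyz": [1.98, 0.98, -0.1], "angular": [0.0, 0.0, -5.5]}
{"xyz": [1.88, 1.16, -0.1], "angular": [0.0, 0.0, -5.6]}
{"xyz": [1.76, 1.35, -0.1], "angular": [0.0, 0.0, -5.5]}
{"xyz": [1.62, 1.5, -0.1], "angular": [-0.1, 0.0, -5.6]}
-- [ 0.45 -0.15  0.14] 6
{"xyz": [0.33, 0.61, 0.7], "angular": [0.0, 0.0, -6.0]}
{"xyz": [0.26, 0.64, 0.7], "angular": [0.0, 0.0, -6.0]}
{"xyz": [0.2, 0.66, 0.7], "angular": [0.0, 0.0, -6.0]}
{"xyz": [0.13, 0.68, 0.7], "angular": [0.0, 0.0, -6.0]}
{"xyz": [0.05, 0.69, 0.7], "angular": [0.0, 0.0, -6.0]}
{"xyz": [-0.02, 0.69, 0.7], "angular": [0.0, 0.0, -6.1]}
{"xyz": [-0.09, 0.69, 0.7], "angular": [0.0, 0.0, -6.0]}
{"xyz": [-0.16, 0.67, 0.7], "angular": [0.0, 0.0, -6.1]}
{"xyz": [-0.24, 0.65, 0.7], "angular": [0.0, 0.0, -6.0]}
{"xyz": [-0.3, 0.62, 0.7], "angular": [0.1, 0.0, -6.1]}
-- [ 0.475 -0.086  0.07 ] 10
```

Call:
jog_arm(targets=[{"xyz": [0, 0, -1], "angular": [0, 0, 0], "grip": 0}, {"xyz": [0, 0, -2.5], "angular": [0, 0, 0], "grip": 0}, {"xyz": [0, 0, -3.25], "angular": [0, 0, 0], "grip": 0}, {"xyz": [0, 0, -3.25], "angular": [0, 0, 0], "grip": 0}, {"xyz": [0, 0, -3], "angular": [0, 0, 0], "grip": 0}, {"xyz": [2.1, 0.6, -0.1], "angular": [0, 0, -5.5], "grip": 0}, {"xyz": [2.1, 0.8, -0.1], "angular": [0, 0, -5.5], "grip": 0}, {"xyz": [2, 1, -0.1], "angular": [0, 0, -5.5], "grip": 0}, {"xyz": [1.9, 1.2, -0.1], "angular": [0, 0, -5.6], "grip": 0}, {"xyz": [1.8, 1.3, -0.1], "angular": [0, 0, -5.5], "grip": 0}, {"xyz": [1.6, 1.5, -0.1], "angular": [0, 0, -5.6], "grip": 0}])

```text
time: 21.52
eef_pos: [0.4502, -0.1483, 0.1408]
ee_rot: [-3.141, -0.0, 2.274]
force: [-1.0, 0.4, -1.1]
opening: 0.0237
```

Call:
jog_arm(targets=[{"xyz": [0.3, 0.6, 0.5], "angular": [0, 0, -6], "grip": 0}, {"xyz": [0.3, 0.6, 0.5], "angular": [0, 0, -6], "grip": 0}, {"xyz": [0.2, 0.7, 0.5], "angular": [0, 0, -6], "grip": 0}, {"xyz": [0.1, 0.7, 0.5], "angular": [0, 0, -6], "grip": 0}, {"xyz": [0, 0.7, 0.5], "angular": [0, 0, -6], "grip": 0}, {"xyz": [0, 0.7, 0.5], "angular": [0, 0, -6.1], "grip": 0}, {"xyz": [-0.1, 0.7, 0.5], "angular": [0, 0, -6], "grip": 0}, {"xyz": [-0.2, 0.7, 0.5], "angular": [0, 0, -6.1], "grip": 0}, {"xyz": [-0.2, 0.6, 0.5], "angular": [0, 0, -6], "grip": 0}, {"xyz": [-0.3, 0.6, 0.5], "angular": [0, 0, -6.1], "grip": 0}, {"xyz": [0, 0, 0], "angular": [0, 0, 0], "grip": 0}, {"xyz": [0, 0, 0], "angular": [0, 0, 0], "grip": 0}])

```text
time: 22.52
eef_pos: [0.4763, -0.0853, 0.0904]
ee_rot: [3.142, -0.001, -2.964]
force: [0.2, -0.2, -2.0]
opening: 0.0238
```

Run:
```python
from h import *
o=manip.get_obs(); print(o["time"],o["eef_pos"],o["ee_rot"],o["force"],o["opening"],o["q"])
W=cam("wrist",o); im=get_image("wrist"); cv2.imwrite("pics/w4.png",im)
a=get_image("side");b=get_image("scene");cv2.imwrite("pics/s4.png",a);cv2.imwrite("pics/sc4.png",b)
c=np.zeros((600,800,3),np.uint8);c[:300,:400]=cv2.resize(a[150:270,230:390],(400,300),interpolation=cv2.INTER_CUBIC);c[:300,400:]=cv2.resize(b[170:320,180:380],(400,300),interpolation=cv2.INTER_CUBIC)
c[300:,:400]=cv2.resize(im,(400,300)); c[300:,400:]=cv2.resize(im[150:330,160:400],(400,300),interpolation=cv2.INTER_CUBIC)
cv2.imwrite("pics/c4.png",c)
hole=PO-.023*PX-.095*PY+[0,0,.078]; R=Ro.from_euler("xyz",o["ee_rot"])
tip=o["eef_pos"]-.097*R.as_matrix()[:,0]; tip[2]=o["eef_pos"][2]+.008
for n,C in(("wrist",W),("side",cam("side")),("scene",cam("scene"))): print(n,"hole",np.round(proj(C,hole),1),"tip",np.round(proj(C,tip),1),"eartops",np.round(proj(C,hole+[0,0,.025]),1),np.round(proj(C,hole+[0,0,.025]+.046*PX),1))
d=tip-hole; print("tip in press",d@PX,d@PY,d[2])
```

```text
22.5167 [ 0.47627892 -0.08534807  0.09037893] [ 3.14155388e+00 -1.43521438e-03 -2.96397482e+00] [ 0.23059166 -0.15492602 -2.04621936] 0.02377219170785644 [-3.00344457e-01  4.75050932e-01  1.82610483e+00 -8.39003098e-04
  8.41729279e-01 -2.04819926e+00]
wrist hole [277.5 445.9] tip [276.5 430.5] eartops [277.5 484.9] [277.9 542.4]
side hole [322.5 208.8] tip [311.6 208.1] eartops [323.4 201.9] [338.9 195.6]
scene hole [252.3 241.2] tip [258.2 229.1] eartops [251.7 235.3] [242.6 245.5]
tip in press -0.03408911353859477 -0.00040348267649367026 0.020378932082686416
```

View pics/c4.png

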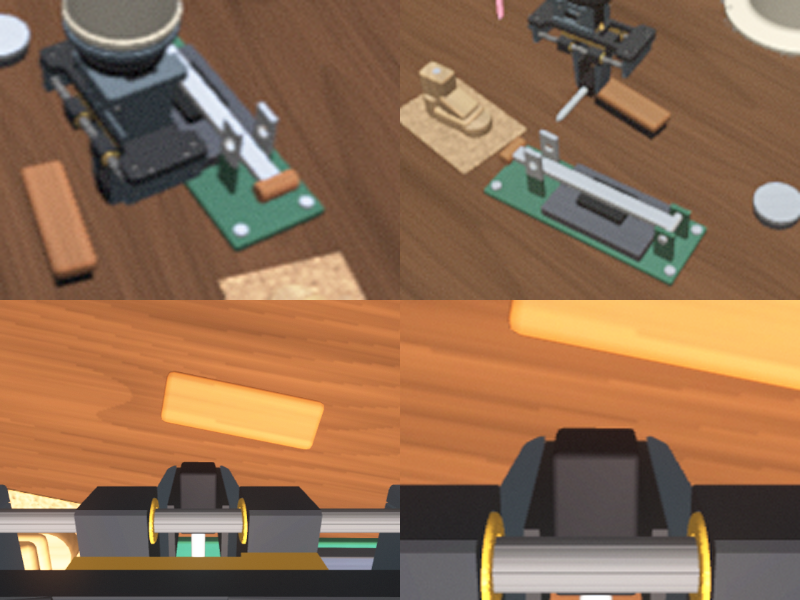

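The bar is level between the ears, brush, tin and jar are undisturbed, and the pin is held level with its tip short of the near ear. I lower it to hole height and close the gap.

Call:
jog_arm(targets=[{"xyz": [0, 0, 1], "angular": [0, 0, 0.1], "grip": 0}, {"xyz": [0, 0, 1], "angular": [0, 0, 0], "grip": 0}, {"xyz": [-1, 0, 0], "angular": [0, 0, 0], "grip": 0}, {"xyz": [-1, 0, 0], "angular": [0, 0, 0], "grip": 0}, {"xyz": [0, 0, 0], "angular": [0, 0, 0], "grip": 0}, {"xyz": [0, 0, 0], "angular": [0, 0, 0], "grip": 0}])

```text
time: 23.17
eef_pos: [0.4973, -0.082, 0.0705]
ee_rot: [-3.141, 0.0, -2.963]
force: [-0.2, 0.4, -0.2]
opening: 0.0241
```

Run:
```python
from h import *
o=manip.get_obs(); print(o["time"],o["eef_pos"],o["ee_rot"],o["force"])
a=np.mean([get_image("side").astype(float) for _ in range(4)],0).astype(np.uint8);b=np.mean([get_image("scene").astype(float) for _ in range(4)],0).astype(np.uint8);cv2.imwrite("pics/s5.png",a);cv2.imwrite("pics/sc5.png",b)
c=np.hstack([cv2.resize(a[180:240,295:345],(400,480),interpolation=cv2.INTER_CUBIC),cv2.resize(b[210:270,230:280],(400,480),interpolation=cv2.INTER_CUBIC)])
cv2.imwrite("pics/c5.png",c)
hole=PO-.023*PX-.095*PY+[0,0,.078]; R=Ro.from_euler("xyz",o["ee_rot"])
tip=o["eef_pos"]-.097*R.as_matrix()[:,0]; tip[2]=o["eef_pos"][2]+.008
for n,off,x0 in(("side",(295,180),0),("scene",(230,210),400)):
  C=cam(n)
  for m,p in [("hole",hole),("farhole",hole+.046*PX),("tip",tip),("topN",hole+[0,0,.025]),("topF",hole+[0,0,.025]+.046*PX)]: print(n,m,np.round((proj(C,p)-off)*8+[x0,0]))
d=tip-hole; print("tip in press",d@PX,d@PY,d[2])
```

```text
23.1667 [ 0.49725198 -0.08201468  0.07049874] [-3.14096859e+00  1.00633647e-05 -2.96317564e+00] [-0.15233814  0.43730423 -0.23983963]
side hole [220. 230.]
side farhole [342. 179.]
side tip [187. 245.]
side topN [227. 175.]
side topF [351. 125.]
scene hole [578. 250.]
scene farhole [507. 331.]
scene tip [596. 226.]
scene topN [574. 202.]
scene topF [501. 284.]
tip in press -0.01285927227212762 -0.0008704306155346763 0.0004987365934825821
```

View pics/c5.png

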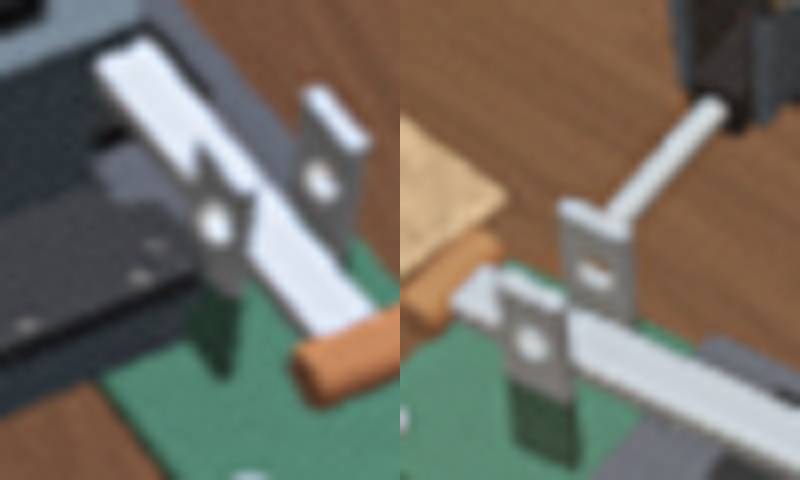

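The crop shows both holes: side view near (214,222) and far (320,180), scene view near (597,270) and far (533,342). The rod runs from (712,105) to (621,215). All of these sit a few pixels off the prediction, so I solve for the offset of the ears relative to the pin.

Run:
```python
from h import *
def disp(C,off,x0,p): return (proj(C,p)-off+.5)*8-.5+[x0,0]
V={"side":(cam("side"),(295,180),0),"scene":(cam("scene"),(230,210),400)}
H=lambda x,z=.078:PO+x*PX-.095*PY+[0,0,z]
obs=[("side",H(-.02),(214,222)),("side",H(.02),(320,180)),("scene",H(-.02),(597,270)),("scene",H(.02),(533,342)),
("scene",H(-.02,.103),(597,212)),("scene",H(.02,.103),(533,284)),("side",H(-.02,.103),(226,170)),("side",H(.02,.103),(337,116))]
def solve(obs,name):
  A=[];b=[]
  for n,p,uv in obs:
    v=V[n]; f=lambda d:disp(*v,p+d[0]*PX+d[1]*PY+[0,0,d[2]]); f0=f(np.zeros(3))
    A.append(np.stack([(f(e)-f0)/.001 for e in np.eye(3)*.001],1)); b.append(np.array(uv)-f0)
  for n,x in zip(obs,b): print(n[0],np.round(x,1),end=" ")
  A=np.vstack(A);b=np.hstack(b); s,r,_,_=np.linalg.lstsq(A,b,rcond=None); print("\n",name,"shift mm (px,py,z)",np.round(s*1000,1),"res",np.round(np.sqrt(np.mean((A@s-b)**2)),1)); return A
A=solve(obs,"all"); solve(obs[:4],"holes"); print(np.round(A[[0,1,4,5]]/1000,2))
o=manip.get_obs();R=Ro.from_euler("xyz",o["ee_rot"]).as_matrix();r=lambda s:o["eef_pos"]-s*R[:,0]+[0,0,.008]
for s in(.022,.05,.08,.097): print("rod",s,np.round(disp(*V["scene"],r(s))))
```

```text
side [-17.8  -8.2] side [-17.6  -6.2] scene [19.7 11.8] scene [18.1 12.8] scene [24.2  1. ] scene [23.5  2. ] side [-13.   -5.5] side [ -9.6 -15.4] 
 all shift mm (px,py,z) [-1.4  7.  -1.5] res 4.4
side [-17.8  -8.2] side [-17.6  -6.2] scene [19.7 11.8] scene [18.1 12.8] 
 holes shift mm (px,py,z) [-1.1  7.5 -3.3] res 0.8
[[ 2.68 -1.74  0.29]
 [-1.11 -2.07 -2.15]
 [-1.53  2.27 -0.18]
 [ 1.74  1.   -1.86]]
rod 0.022 [711. 105.]
rod 0.05 [671. 150.]
rod 0.08 [627. 199.]
rod 0.097 [602. 228.]
```

Run:
```python
from h import *
def mk(p,yaw): return cam("wrist",dict(eef_pos=np.array(p),ee_rot=np.array([-3.1412,0,yaw])))
W1=mk([.604,-.0237,.3765],1.764);W2=mk([.59981,.11658,.40017],1.75466)
a=cv2.imread("pics/w1.png");b=cv2.imread("pics/w2.png")
for n,W,f in(("w1",W1,(250,160)),("w2",W2,(235,220))):
  for m,p in [("holeN",(-.02,-.095,.078)),("topN-",(-.02,-.109,.103)),("topN+",(-.02,-.081,.103)),("botN+",(-.02,-.081,.012)),("topF-",(.02,-.109,.103)),("topF+",(.02,-.081,.103)),("corner-",(-.055,-.16,.012)),("corner+",(.055,-.16,.012)),("hc-",(-.055,.16,.012)),("bedN",(-.05,-.0675,.03)),("bedF",(-.05,.0975,.03))]:
    P=PO+p[0]*PX+p[1]*PY+[0,0,p[2]]; u=proj(W,P); print(n,m,np.round(u,1),"disp",np.round((u-f+.5)*5-.5))
c=np.hstack([cv2.resize(a[160:240,250:330],(400,400),interpolation=cv2.INTER_CUBIC),cv2.resize(b[220:300,235:315],(400,400),interpolation=cv2.INTER_CUBIC)]);cv2.imwrite("pics/c6.png",c)
```

```text
w1 holeN [274.7 198. ] disp [125. 192.]
w1 topN- [274.4 213.3] disp [124. 268.]
w1 topN+ [274.6 191.8] disp [125. 161.]
w1 botN+ [275.1 178.5] disp [127.  94.]
w1 topF- [305.8 213.6] disp [281. 270.]
w1 topF+ [306.5 192.2] disp [284. 163.]
w1 corner- [252.1 228.3] disp [ 13. 344.]
w1 corner+ [322.8 229. ] disp [366. 347.]
w1 hc- [250.1  -2.3] disp [   3. -810.]
w1 bedN [254.2 171.3] disp [23. 58.]
w1 bedF [253.4  46.9] disp [  19. -563.]
w2 holeN [260.8 284.2] disp [131. 323.]
w2 topN- [260.1 301.1] disp [128. 408.]
w2 topN+ [259.9 283.5] disp [127. 319.]
w2 botN+ [262.4 258.1] disp [139. 193.]
w2 topF- [287.9 301.1] disp [266. 408.]
w2 topF+ [288.  283.5] disp [267. 320.]
w2 corner- [242.6 300.6] disp [ 40. 405.]
w2 corner+ [306.4 300.7] disp [359. 405.]
w2 hc- [237.2 107.5] disp [  13. -561.]
w2 bedN [243.2 254.7] disp [ 43. 176.]
w2 bedF [240.5 151.2] disp [  30. -342.]
```

View pics/c6.png

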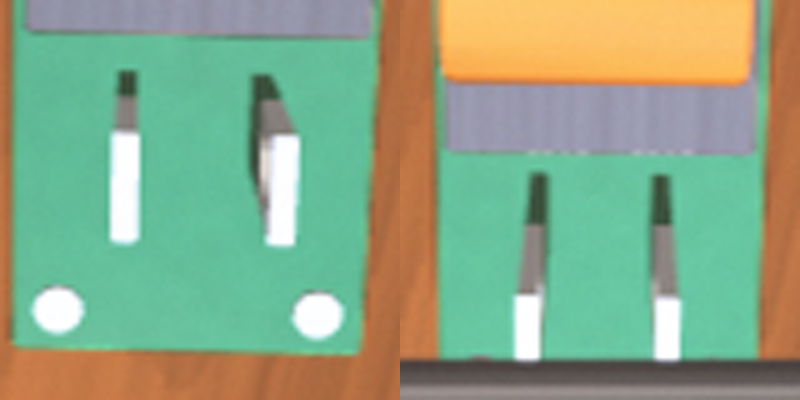

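The wrist views (10 pictures viewed so far) show ears and bed both 7–8 mm further along +y than assumed. The two fixed cameras agree at +7.5 mm, so only the base-edge assumption was off. I correct y by +8.4 mm and z by -0.8 mm, then enter slowly.

Call:
jog_arm(targets=[{"xyz": [0, 0.4, 0.08], "angular": [0, 0, 0], "grip": 0}, {"xyz": [0, 0.44, 0], "angular": [0, 0, 0], "grip": 0}, {"xyz": [0, 0, 0], "angular": [0, 0, 0], "grip": 0}, {"xyz": [-0.5, 0, 0], "angular": [0, 0, 0], "grip": 0}, {"xyz": [-0.5, 0, 0], "angular": [0, 0, 0], "grip": 0}, {"xyz": [-0.3, 0, 0], "angular": [0, 0, 0], "grip": 0}, {"xyz": [-0.2, 0, 0], "angular": [0, 0, 0], "grip": 0}, {"xyz": [-0.2, 0, 0], "angular": [0, 0, 0], "grip": 0}, {"xyz": [-0.2, 0, 0], "angular": [0, 0, 0], "grip": 0}, {"xyz": [0, 0, 0], "angular": [0, 0, 0], "grip": 0}])

```text
time: 24.4
eef_pos: [0.5137, -0.0703, 0.0691]
ee_rot: [-3.141, -0.001, -2.963]
force: [-0.3, 0.8, -0.2]
opening: 0.0235
```

```bash
sed -i 's/PO=np.array(\[.6105,.036,0\])/PO=np.array([.6105,.036,0])+.0075*PY/' h.py
python3 - <<'E'
from h import *
o=manip.get_obs(); print(o["time"],o["eef_pos"],o["ee_rot"],o["force"],o["torque"],o["opening"])
hole=PO-.023*PX-.095*PY+[0,0,.078]; R=Ro.from_euler("xyz",o["ee_rot"]).as_matrix()
tip=o["eef_pos"]-.097*R[:,0]; tip[2]=o["eef_pos"][2]+.008; d=tip-hole; print("tip in press",d@PX,d@PY,d[2])
a=get_image("side");b=get_image("scene")
cv2.imwrite("pics/c7.png",np.hstack([cv2.resize(a[180:240,295:345],(400,480),interpolation=cv2.INTER_CUBIC),cv2.resize(b[210:270,230:280],(400,480),interpolation=cv2.INTER_CUBIC)]))
E
```

```text
24.4 [ 0.51366049 -0.07031737  0.06912889] [-3.14144544e+00 -1.01836804e-03 -2.96306912e+00] [-0.25585854  0.75512126 -0.15451128] [0.0155161  0.01164905 0.01409505] 0.023503083636227957
tip in press 0.005406133559661824 0.00015113333707148142 -0.0008711133527953691
```

Call:
jog_arm(targets=[{"xyz": [-0.3, 0, 0], "angular": [0, 0, 0], "grip": 0}, {"xyz": [-0.3, 0, 0], "angular": [0, 0, 0], "grip": 0}, {"xyz": [-0.3, 0, 0], "angular": [0, 0, 0], "grip": 0}, {"xyz": [-0.3, 0, 0], "angular": [0, 0, 0], "grip": 0}, {"xyz": [0, 0, 0], "angular": [0, 0, 0], "grip": 0}])

```text
time: 24.92
eef_pos: [0.5258, -0.0681, 0.0692]
ee_rot: [-3.141, -0.001, -2.963]
force: [0.2, 0.3, -0.2]
opening: 0.0241
```

Call:
jog_arm(targets=[{"xyz": [-0.5, 0, 0], "angular": [0, 0, 0], "grip": 0}, {"xyz": [-0.5, 0, 0], "angular": [0, 0, 0], "grip": 0}, {"xyz": [-0.5, 0, 0], "angular": [0, 0, 0], "grip": 0}, {"xyz": [-0.3, 0, 0], "angular": [0, 0, 0], "grip": 0}, {"xyz": [-0.3, 0, 0], "angular": [0, 0, 0], "grip": 0}, {"xyz": [-0.3, 0, 0], "angular": [0, 0, 0], "grip": 0}, {"xyz": [-0.3, 0, 0], "angular": [0, 0, 0], "grip": 0}, {"xyz": [0, 0, 0], "angular": [0, 0, 0], "grip": 0}])

```text
time: 25.58
eef_pos: [0.5522, -0.0633, 0.0691]
ee_rot: [-3.141, -0.001, -2.963]
force: [-0.5, -0.1, -1.3]
opening: 0.0239
```

Call:
jog_arm(targets=[{"xyz": [-0.3, 0, 0], "angular": [0, 0, 0], "grip": 0}, {"xyz": [-0.3, 0, 0], "angular": [0, 0, 0], "grip": 0}, {"xyz": [-0.3, 0, 0], "angular": [0, 0, 0], "grip": 0}, {"xyz": [-0.3, 0, 0], "angular": [0, 0, 0], "grip": 0}, {"xyz": [-0.4, 0, 0], "angular": [0, 0, 0], "grip": 0}, {"xyz": [-0.4, 0, 0], "angular": [0, 0, 0], "grip": 0}, {"xyz": [-0.4, 0, 0], "angular": [0, 0, 0], "grip": 0}, {"xyz": [0, 0, 0], "angular": [0, 0, 0], "grip": 0}])

```text
time: 26.25
eef_pos: [0.5762, -0.059, 0.0691]
ee_rot: [-3.141, -0.001, -2.963]
force: [0.3, 0.6, -0.6]
opening: 0.0241
```

Call:
jog_arm(targets=[{"xyz": [-0.2, 0, 0], "angular": [0, 0, 0], "grip": 0}, {"xyz": [-0.15, 0, 0], "angular": [0, 0, 0], "grip": 0}, {"xyz": [-0.1, 0, 0], "angular": [0, 0, 0], "grip": 0}, {"xyz": [0, 0, 0], "angular": [0, 0, 0], "grip": 0}])

```text
time: 26.58
eef_pos: [0.5794, -0.0583, 0.069]
ee_rot: [3.141, -0.002, -2.963]
force: [-1.2, -1.0, 0.2]
opening: 0.0236
```

Call:
jog_arm(targets=[{"xyz": [-0.1, 0, 0], "angular": [0, 0, 0], "grip": 0}, {"xyz": [-0.1, 0, 0], "angular": [0, 0, 0], "grip": 0}, {"xyz": [0, 0, 0], "angular": [0, 0, 0], "grip": 0}])

```text
time: 26.83
eef_pos: [0.5795, -0.0582, 0.0688]
ee_rot: [3.141, -0.005, -2.963]
force: [-12.4, -5.3, 5.6]
opening: 0.0237
```

Call:
jog_arm(targets=[{"xyz": [-0.1, 0, 0], "angular": [0, 0, 0], "grip": 0}, {"xyz": [0, 0, 0], "angular": [0, 0, 0], "grip": 0}])

```text
time: 27.0
eef_pos: [0.5795, -0.0581, 0.0687]
ee_rot: [3.141, -0.007, -2.963]
force: [-18.3, -7.6, 8.8]
opening: 0.024
```

Call:
jog_arm(targets=[{"xyz": [0.15, 0, 0], "angular": [0, 0, 0], "grip": 0}, {"xyz": [0.05, 0, 0], "angular": [0, 0, 0], "grip": 0}, {"xyz": [0, 0, 0], "angular": [0, 0, 0], "grip": 0}])

```text
time: 27.25
eef_pos: [0.5794, -0.0582, 0.0687]
ee_rot: [3.141, -0.003, -2.963]
force: [-6.8, -1.7, -1.0]
opening: 0.0237
```

Run:
```python
from h import *
o=manip.get_obs(); print(o["time"],o["eef_pos"],o["ee_rot"],o["force"])
a=get_image("side");b=get_image("scene")
cv2.imwrite("pics/c8.png",np.hstack([cv2.resize(a[180:240,295:345],(400,480),interpolation=cv2.INTER_CUBIC),cv2.resize(b[210:270,230:280],(400,480),interpolation=cv2.INTER_CUBIC)]))
hole=PO-.023*PX-.095*PY+[0,0,.078]
for x in(.046,.075): print(x,np.round((proj(cam("scene"),hole+x*PX)-(230,210)+.5)*8+[400,0]))
```

```text
27.25 [ 0.57941491 -0.05816981  0.06868715] [ 3.14103957 -0.00340868 -2.96326662] [-6.79005951 -1.68365854 -1.04641923]
0.046 [528. 343.]
0.075 [481. 397.]
```

View pics/c8.png

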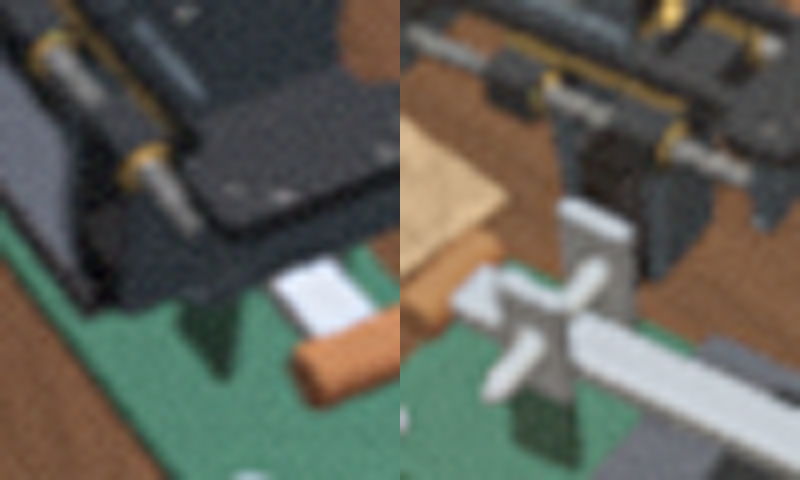

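The pin passes through both ears. Its tip is at (488,397) against (481,397) predicted for fully home. I settle it gently, then release.

Call:
jog_arm(targets=[{"xyz": [0, 0, 0.1], "angular": [0, 0, 0], "grip": 0}, {"xyz": [-0.05, 0, 0.1], "angular": [0, 0, 0], "grip": 0}, {"xyz": [0, 0, 0], "angular": [0, 0, 0], "grip": 0}])

```text
time: 27.6
eef_pos: [0.5796, -0.0581, 0.0671]
ee_rot: [3.141, -0.004, -2.963]
force: [-11.3, -2.5, 9.4]
opening: 0.0234
```

Call:
jog_arm(targets=[{"xyz": [0, 0, 0], "angular": [0, 0, 0], "grip": 30}, {"xyz": [0, 0, 0], "angular": [0, 0, 0], "grip": 40}, {"xyz": [0, 0, 0], "angular": [0, 0, 0], "grip": 70}, {"xyz": [0, 0, 0], "angular": [0, 0, 0], "grip": 70}, {"xyz": [0, 0, 0], "angular": [0, 0, 0], "grip": 70}, {"xyz": [0, 0, 0], "angular": [0, 0, 0], "grip": 70}, {"xyz": [0, 0, -1], "angular": [0, 0, 0], "grip": 70}, {"xyz": [0, 0, -2], "angular": [0, 0, 0], "grip": 70}, {"xyz": [0, 0, -3], "angular": [0, 0, 0], "grip": 70}, {"xyz": [0, 0, -3], "angular": [0, 0, 0], "grip": 70}, {"xyz": [2, 0, -3], "angular": [0, 0, 0], "grip": 70}, {"xyz": [3, 0, -3], "angular": [0, 0, 0], "grip": 70}, {"xyz": [3, 0, -3], "angular": [0, 0, 0], "grip": 70}, {"xyz": [3, 0, -1], "angular": [0, 0, 0], "grip": 70}, {"xyz": [2, 0, 0], "angular": [0, 0, 0], "grip": 70}, {"xyz": [0, 0, 0], "angular": [0, 0, 0], "grip": 70}])

```text
time: 28.93
eef_pos: [0.4514, -0.0811, 0.2578]
ee_rot: [-3.141, -0.001, -2.964]
force: [1.7, -0.4, -0.9]
opening: 0.0638
```

Run:
```python
from h import *
o=manip.get_obs(); print(o["time"],o["eef_pos"],o["force"],o["opening"])
a=get_image("side");b=get_image("scene");cv2.imwrite("pics/s9.png",a);cv2.imwrite("pics/sc9.png",b)
c=np.zeros((600,800,3),np.uint8)
c[:360,:400]=cv2.resize(a[180:252,290:370],(400,360),interpolation=cv2.INTER_CUBIC);c[:360,400:]=cv2.resize(b[215:287,215:295],(400,360),interpolation=cv2.INTER_CUBIC)
c[360:,:320]=cv2.resize(a[:,:],(320,240));c[360:,400:720]=cv2.resize(b,(320,240))
cv2.imwrite("pics/c9.png",c)
```

```text
28.9333 [ 0.45135127 -0.08109382  0.25779493] [ 1.71775656 -0.38738893 -0.89924905] 0.06381935447167744
```

View pics/c9.png

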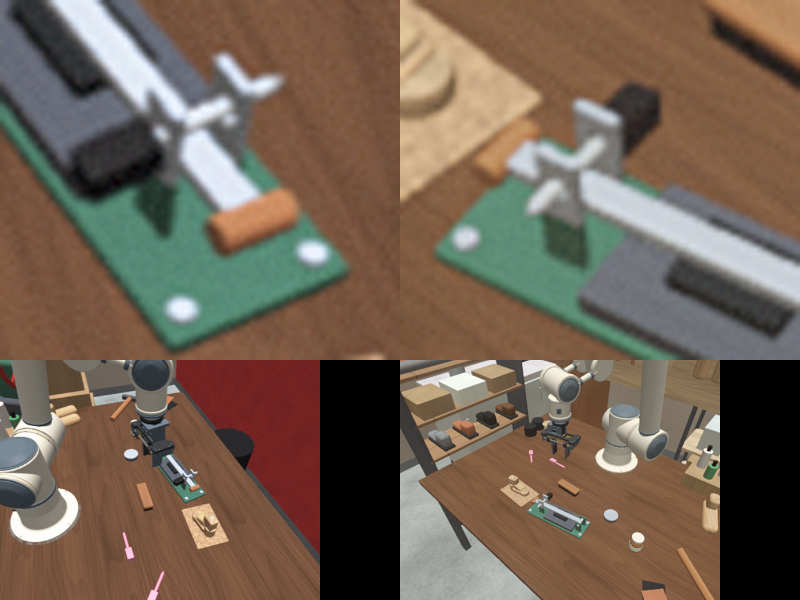

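View 12, the last one: the pin is through both ears with the handle at the ear and the bar level. The last stands on the mat; brush, tin and jar are in place. The handle drooped slightly on release and may have crept back, so I'll nudge its rear with closed fingers to confirm it's home.

Call:
jog_arm(targets=[{"xyz": [-2, 0, 1], "angular": [0, 0, 0], "grip": 0}, {"xyz": [-2.5, 0, 2], "angular": [0, 0, 0], "grip": 0}, {"xyz": [-2, 0, 3], "angular": [0, 0, 0], "grip": 0}, {"xyz": [0, 0, 3.4], "angular": [0, 0, 0], "grip": 0}, {"xyz": [0, 0, 3], "angular": [0, 0, 0], "grip": 0}, {"xyz": [0, 0, 3], "angular": [0, 0, 0], "grip": 0}, {"xyz": [0, 0, 2.5], "angular": [0, 0, 0], "grip": 0}, {"xyz": [0, 0, 1.5], "angular": [0, 0, 0], "grip": 0}, {"xyz": [0, 0, 0], "angular": [0, 0, 0], "grip": 0}, {"xyz": [0, 0, 0], "angular": [0, 0, 0], "grip": 0}])

```text
time: 29.87
eef_pos: [0.5186, -0.0692, 0.0615]
ee_rot: [3.141, -0.003, -2.963]
force: [-0.2, 0.0, -0.0]
opening: 0.0012
```

Call:
jog_arm(targets=[{"xyz": [-0.6, 0, 0], "angular": [0, 0, 0], "grip": 0}, {"xyz": [-0.6, 0, 0], "angular": [0, 0, 0], "grip": 0}, {"xyz": [-0.4, 0, 0], "angular": [0, 0, 0], "grip": 0}, {"xyz": [-0.3, 0, 0], "angular": [0, 0, 0], "grip": 0}, {"xyz": [0, 0, 0], "angular": [0, 0, 0], "grip": 0}])

```text
time: 30.28
eef_pos: [0.5382, -0.066, 0.0626]
ee_rot: [-3.141, 0.0, -2.963]
force: [-0.1, 0.5, -0.2]
opening: 0.0006
```

Call:
jog_arm(targets=[{"xyz": [-0.15, 0, 0], "angular": [0, 0, 0], "grip": 0}, {"xyz": [-0.1, 0, 0], "angular": [0, 0, 0], "grip": 0}, {"xyz": [0, 0, 0], "angular": [0, 0, 0], "grip": 0}])

```text
time: 30.53
eef_pos: [0.5395, -0.0656, 0.0621]
ee_rot: [-3.142, -0.001, -2.963]
force: [-0.4, -0.3, 0.1]
opening: 0.0006
```

Call:
jog_arm(targets=[{"xyz": [-0.1, 0, 0], "angular": [0, 0, 0], "grip": 0}, {"xyz": [-0.1, 0, 0], "angular": [0, 0, 0], "grip": 0}, {"xyz": [0, 0, 0], "angular": [0, 0, 0], "grip": 0}])

```text
time: 30.78
eef_pos: [0.5408, -0.0651, 0.0619]
ee_rot: [3.141, -0.003, -2.963]
force: [-4.0, -0.9, 0.7]
opening: 0.0003
```

Call:
jog_arm(targets=[{"xyz": [-0.1, 0, 0], "angular": [0, 0, 0], "grip": 0}, {"xyz": [-0.1, 0, 0], "angular": [0, 0, 0], "grip": 0}, {"xyz": [0, 0, 0], "angular": [0, 0, 0], "grip": 0}])

```text
time: 31.03
eef_pos: [0.541, -0.0647, 0.0616]
ee_rot: [3.14, -0.006, -2.963]
force: [-12.5, -3.8, 5.4]
opening: 0.0006
```

The stop is stiff: force rose from 4 to 12.5 N with 0.2 mm of movement, so the handle is against the ear. I back away and hand in.

Call:
jog_arm(targets=[{"xyz": [0.3, 0, 0], "angular": [0, 0, 0], "grip": 0}, {"xyz": [1, 0, 0], "angular": [0, 0, 0], "grip": 0}, {"xyz": [2, 0, 0], "angular": [0, 0, 0], "grip": 0}, {"xyz": [2, 0, -2], "angular": [0, 0, 0], "grip": 0}, {"xyz": [2, 0, -3], "angular": [0, 0, 0], "grip": 0}, {"xyz": [0, 0, -3.5], "angular": [0, 0, 0], "grip": 0}, {"xyz": [0, 0, -3.5], "angular": [0, 0, 0], "grip": 0}, {"xyz": [0, 0, -3.5], "angular": [0, 0, 0], "grip": 0}, {"xyz": [0, 0, 0], "angular": [0, 0, 0], "grip": 0}])

```text
time: 31.78
eef_pos: [0.474, -0.0787, 0.2231]
ee_rot: [-3.137, 0.007, -2.963]
force: [1.0, -1.0, 1.6]
opening: 0.0003
```

Run:
```python
from h import *
b=get_image("scene");a0=cv2.imread("pics/sc9.png"); d=cv2.absdiff(a0,b)[225:270,225:285].max(2); print("scene change at ears (px>40):",int((d>40).sum()))
print(manip.get_obs()["force"]); print(manip.hand_in())
```

```text
scene change at ears (px>40): 0
[ 0.35040039 -0.70187932 -0.25646534]
the job is handed in; nothing more can be done
None
```

The job is done and handed in at about 32 s. I stood the last on the cork mat, swung the bar down onto its stop, and pushed the black-handled pin through both ears from the robot's side. The brush, tin and jar stayed where they were.

- **Last:** it stands wholly on the mat. I lowered it until light contact, about 3 N, before releasing.
- **Bar:** it is level between the ears. Pressing it onto its stop gave 19 N, and it stayed down in later pictures.
- **Pin:** its tip shows beyond the far ear, within a pixel of where it should be when fully home. After release the handle drooped a little in the hole clearance. I nudged it from behind, and it met a stiff stop with almost no movement (12.5 N), so I take it as against the ear. The scene picture taken after that push showed no change at the ears.
- **Disagreements:** the press position I took from the edges of its base was about 7.5 mm off along its y. The ears and bed in the wrist pictures, and both fixed cameras, agreed on the corrected value, which I used for the pin. The fixed cameras also put the holes 1.5 to 3 mm lower than the 78 mm stated. I aimed at about 77 mm, and the pin went in without contact force.
- **Slip:** I once closed the gripper in the air after a refused move call, with no effect.

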